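# Change over the pots on the bench warmer

## Task

On the leather bench's warmer, slide the steel wax pot off the red ring onto the empty blue ring, then slide the copper glue pot from the yellow ring onto the red ring, so that each stands wholly inside its ring; slide them, without lifting or tipping them. Then push the green timer button fully down and let go, leaving everything else where it is.

Things in the scene. Friction and masses are not known exactly. Their poses are not given: they have to be found in the camera images.
- warmer: fixed bench warmer: slab with black top, 250 mm deep (x) by 600 mm wide (y), its flat top 30 mm above the table. Origin at table level below the red ring; the slab reaches 150 mm to the near side (-x) and 100 mm to the far side (+x) of it. Its y axis runs along the row of three rings, 155 mm apart, on x = 0
- lamp_edge (a point): middle of the lower near edge of the fixed lamp bar, 235 mm above the table. The bar runs along the warmer's y, 600 mm long, 46 mm deep towards the far side, 24 mm thick, on a post at each end. It hangs over the knobs of the pots: a gripper straight above a knob hits it, one leaning in from the near side, 35 to 45 degrees from vertical, passes under
- red_mark_c (a point): red painted ring on the warmer's top, inner diameter 132 mm, line 7 mm wide. This point is its centre, at the surface the pots slide on (30 mm above the table). It is the middle place of the three
- blue_mark_c (a point): blue painted ring on the warmer's top, inner diameter 132 mm, line 7 mm wide. This point is its centre, at the surface the pots slide on (30 mm above the table). At one end of the row, either one
- cream_mark_c (a point): yellow painted ring on the warmer's top, inner diameter 132 mm, line 7 mm wide. This point is its centre, at the surface the pots slide on (30 mm above the table). At the other end of the row
- wax_center (a point): wax pot, bright steel with a black knob, at first within the red ring: closed pot in one piece, about 0.6 kg: body 104 mm in diameter, 50 mm high, lid rim 109 mm; on top a neck 16 mm thick, then an upright round knob 28 mm in diameter, 64 to 92 mm above the underside. This point is on its axis, 46 mm above the underside; the knob's middle is 32 mm higher. z is up
- glue_center (a point): glue pot, copper with a pale wooden knob, at first within the yellow ring: closed pot in one piece, about 0.6 kg: body 104 mm in diameter, 50 mm high, lid rim 109 mm; on top a neck 16 mm thick, then an upright round knob 28 mm in diameter, 64 to 92 mm above the underside. This point is on its axis, 46 mm above the underside; the knob's middle is 32 mm higher. z is up
- timer (a joint): travel of the green timer button, 0 at rest, 0.006 m fully down; springs back; about 5 N holds it fully down
- timer_top (a point): centre of the top of the green push button, 32 mm in diameter, in a small grey housing on the near strip of the warmer, 115 mm on the near side of the red ring's centre; pressed straight down
- dye_mid (a point): bystander: small dye jar with white cap, 34 mm in diameter, 42 mm high, on the warmer's near strip; its middle
- tin_mid (a point): bystander: flat brass tin, 44 mm in diameter, 20 mm high, on the warmer's near strip; its middle
- mallet_grip (a point): bystander: hammer lying on the table, right; its grip
- bottle_mid (a point): bystander: clear bottle, 68 mm in diameter, 220 mm high, left; its middle
- tub_mid (a point): bystander: white tub with black lid, 84 mm in diameter, 100 mm high, left; its middle
- pliers_mid (a point): bystander: red-handled pliers lying on the mat, right; middle
- spool_mid (a point): bystander: red-brown thread spool, 50 mm in diameter, 52 mm high, left; its middle
There are look-alikes about, which are no part of the job. Of the things like the part that bears glue_center, leave any that is pink or turquoise; of the rest the smaller one is meant.

How it is judged:
On the way, in this order (a step that is already met when the one before it is completed fails the run):
1. the wax pot stands inside the blue ring (horizontal distance between wax_center and blue_mark_c below 0.014 m and z of wax_center in the frame of warmer below 0.079 m and angle between wax_center's own z axis and vertical below 0.05 rad), for 0.3 s.
2. then the glue pot stands inside the red ring (all of step 1 and horizontal distance between glue_center and red_mark_c below 0.014 m and z of glue_center in the frame of warmer below 0.079 m and angle between glue_center's own z axis and vertical below 0.05 rad), for 0.3 s.
3. then the green timer button is pressed down, with both pots in place (all of step 2 and value of joint timer above 0.0042 m), for 0.05 s.
At the end, for the whole second after the job is handed in: the wax pot stands upright on the warmer inside the blue ring and the glue pot inside the red ring (each within 14 mm of the ring's centre), and the button is up again (all of step 2 and value of joint timer below 0.002 m); the robot touches nothing.
It fails at once if the wax pot is lifted off the warmer (its middle more than 6 mm up) (z of wax_center in the frame of warmer above 0.082 m).
It fails at once if the wax pot is tipped more than about 10 degrees (angle between wax_center's own z axis and vertical above 0.18 rad).
It fails at once if the glue pot is lifted off the warmer (its middle more than 6 mm up) (z of glue_center in the frame of warmer above 0.082 m).
It fails at once if the glue pot is tipped more than about 10 degrees (angle between glue_center's own z axis and vertical above 0.18 rad).
It fails at once if a bystander is moved more than 15 mm (distance of any of dye_mid, tin_mid, mallet_grip, bottle_mid, tub_mid, pliers_mid, spool_mid from where it was at the start of the episode above 0.015 m).
It also fails if it takes over 64 s, if anything falls off the work surface, if the arm or the gripper's body presses on something with over 40 N, if the wrist force passes 120 N, or if a joint passes its speed limit or range.

## Robot

A 7-joint arm with a two-finger parallel gripper is mounted at the origin on the work surface. World frame = base frame: x ahead of the robot, y to its left, z up, the work surface at z = 0. Lengths are in m, angles in rad, forces in N, time in s.
With the tool pointing down it reaches from about 0.35 to 0.9 m from the base axis. Payload 7.2 kg.
Tool frame: the origin (TCP) lies at the very end of the fingers, on their centre line; the grasp point (between the pads) lies manip.grip_point_offset behind it (manip.grip_point_offset is the distance from the TCP to the grasp point, in m); z points along the fingers, y is the line along which they close (so a half turn about z gives the same grasp; the last joint's range is limited). The gripper opens to 88 mm and grips with 3 to 60 N. Pads are 20 mm wide; open, the fingers measure 115 mm over their backs; the gripper's body (75 mm by 178 mm) begins 61 mm behind the grasp point.
Start: joints at [1.209, 0.411, -0.013, 1.596, 0.006, 1.134, -0.082], TCP at [0.181, -0.598, 0.223] pointing down, gripper open.
Joint ranges: [-2.95, 2.95], [-0.29, 1.99], [-1.47, 1.44], [0.14, 2.54], [-1.03, 4.17], [0.13, 1.85], [-2.86, 2.86]. Speed limits (rad/s): [2.39, 2.39, 3.01, 3.01, 3.14, 3.14, 3.14].

## Interface

Orientations are given as a unit quaternion [w, x, y, z].
In Python, from plant import manip, cams gives the robot as it stands. The module is installed in compiled form; this text tells all that it offers.
- The arm moves only by the tool jog_arm, never from a script. Its argument "targets" is a list of rows, each an object of numbers: "grip": the closure in counts, from 0 (fully open) to 255 (shut); "dx", "dy", "dz": the shift along the tool's x, y, z in units of 30 mm (1.0 is 30 mm); "wx", "wy", "wz": the turn, a rotation vector about the tool's x, y, z in units of 5 degrees (1.0 is 5 degrees). A call has 1 to 8 rows; each row shifts and turns the commanded pose from where the row before left it, along the tool's axes as they then stand; what a row does not reach is not made up. A row lasts 1/12 s, in which the tool goes at most 41.7 mm and 7.16 degrees, less where a joint would pass 70% of its speed; a pose out of reach is approached as far as the arm can. A call is refused whole if a number of a shift passes 1 or a number of a turn 1, either way. A call with a gripper value outside its range is refused whole. The fingers move at their own pace and stop on an object; "squeeze" is the grip in N (left out, the last holds). Time passes only in rows, so rows that do not move let the fingers close. It gives the time, the measured TCP pose, the force, the opening and the grip force at its end, in the units of the state.
- manip.observe(): the state, without advancing time (a new reading comes with each control period).
- cams.snapshot(name): name is "scene" or "top" or "wrist"; returns the picture (384x512x3 uint8, blue, green, red); there is no depth.
- cams.calibration(name): a dict with "vfov" (degrees; the focal length in pixels is half the picture's height over the tangent of half this angle, whatever the lens; pixels are square), "cx", "cy" (the principal point, pixels), "eye" and "orientation" of the camera in the world; the wrist camera has in their place "mount" (4x4, takes a point from camera to tool coordinates, whose origin is the TCP and whose axes are the flange's). Camera axes: x right, y down, z forward; pixel columns grow to the right and rows downward; lengths in m; the calibration is good to about 2 mm. A picture is of the moment at which its call begins: read the wrist's pose just before it. calibration takes no time and is no camera call.
- manip.hand_in(): hands the job in; it is judged then, once.
The state is a dict: "clock": time; "qpos": joint angles; "dq": joint speeds; "joint_efforts": joint torques, N m; "tcp_pos": TCP position; "tcp_rot": TCP orientation; "wrist_force": force on the tool from outside, world axes, zero at the start; "wrist_torque": the same for the moment, N m; "grip_width": finger opening in m; "grasp_force": force on a finger pad.
Only numpy, scipy, OpenCV 4.12 (cv2) and the standard library are available. Lean on these libraries where they do the work, as an engineer would, in place of code of your own. Each camera call takes 0.05 s, during which the arm holds its last target. There are 200 camera calls.

## Working session

There is one attempt and no reset: what is moved stays moved. The work goes in short steps, Python scripts to look and compute and a tool call to move; the robot and the scene stay as the last step left them, time stands still between calls to the robot, and variables do not carry over. Pictures are saved under pics/ and viewed, at most 12 in all, crops included, and the job is handed in when it is done.

Besides the shell and the picture viewer there is one more tool, called after "Emit:" by a JSON object that holds its "method" and its "body", one argument or row to a line. jog_arm: Moves the arm, as the interface text tells. Its arguments: {"type":"object","properties":{"targets":{"type":"array"},"squeeze":{"type":"number"}},"required":["targets"]}

```bash
mkdir -p pics; python3 - <<'E'
from plant import manip,cams
import cv2,numpy as np
s=manip.observe();print(s)
print(manip.grip_point_offset)
for n in("scene","top"):
    im=cams.snapshot(n);cv2.imwrite(f"pics/{n}.png",im);print(n,cams.calibration(n))
a=cv2.imread("pics/scene.png");print(cams.calibration("wrist"))
E
```

```text
{'clock': 0.0, 'qpos': array([ 1.20880269,  0.41189421, -0.01273963,  1.59707252,  0.0056013 ,
        1.13429722, -0.08219511]), 'dq': array([ 0.00145959,  0.00056441, -0.00019456,  0.00034336, -0.00050355,
        0.00067585, -0.00042118]), 'joint_efforts': array([-7.55491055e-04, -5.87950480e+01,  6.42029252e-01, -2.91078204e+01,
       -5.37337444e-02,  1.84888369e-02,  1.04785147e-04]), 'tcp_pos': array([ 0.18081223, -0.59772565,  0.22180083]), 'tcp_rot': array([-7.99514134e-04,  9.89225655e-01,  1.46396498e-01, -1.72126072e-04]), 'wrist_force': array([-0.25968872, -0.31209289,  1.10474767]), 'wrist_torque': array([-0.00599347, -0.03001525,  0.01168039]), 'grasp_force': 0.0, 'grip_width': 0.08776051078386361}
0.0187
scene {'vfov': 46.207659085731386, 'cx': 258.26751060867605, 'cy': 184.20125013543776, 'eye': array([1.39374119, 0.71584114, 1.12481337]), 'orientation': array([-0.17001402,  0.38321986,  0.82532982, -0.37824392])}
top {'vfov': 56.96516112530377, 'cx': 257.15714505856556, 'cy': 188.35465247307644, 'eye': array([ 0.44474358, -0.03028025,  1.27661394]), 'orientation': array([ 0.0274259 , -0.70470088,  0.70819049, -0.03332747])}
{'vfov': 71.94353467201218, 'cx': 255.76827896636013, 'cy': 194.66174232625525, 'mount': array([[-5.38989454e-04, -9.65897994e-01, -2.58922334e-01,
         7.11914855e-02],
       [ 9.99999488e-01, -2.98924647e-04, -9.66538719e-04,
        -3.18367288e-04],
       [ 8.56179543e-04, -2.58922722e-01,  9.65897661e-01,
        -1.62873600e-01],
       [ 0.00000000e+00,  0.00000000e+00,  0.00000000e+00,
         1.00000000e+00]])}
```

View pics/scene.png

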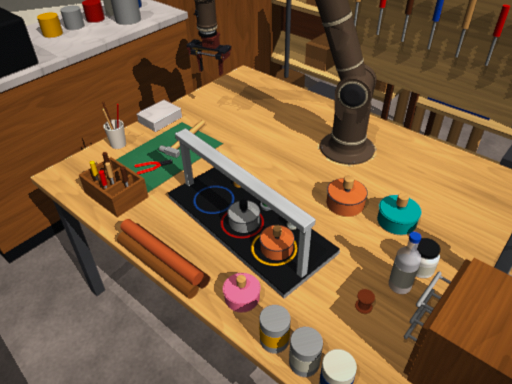

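View pics/top.png

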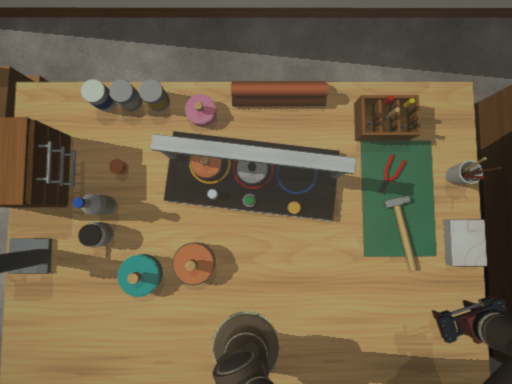

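The scene picture shows blue ring at (214,199), steel pot in red at (243,217) and the small copper pot in yellow at (276,243). The large copper, pink and turquoise pots are decoys. In the top view blue is on the right (297,175), red (252,170), yellow (209,164), the button (250,201), the dye jar (212,194) and the tin (294,208).

```bash
cat > h.py <<'E'
import numpy as np,cv2
from scipy.spatial.transform import Rotation as R
from scipy.optimize import least_squares
from plant import manip,cams
def rot(q): return R.from_quat(np.asarray(q)[[1,2,3,0]])
def cam(n,s=None):
    c=cams.calibration(n);f=192/np.tan(np.radians(c['vfov'])/2)
    K=np.array([[f,0,c['cx']],[0,f,c['cy']],[0,0,1]])
    if 'mount' in c:
        T=np.eye(4);T[:3,:3]=rot(s['tcp_rot']).as_matrix();T[:3,3]=s['tcp_pos'];T=T@c['mount'];return K,T[:3,:3],T[:3,3]
    return K,rot(c['orientation']).as_matrix(),c['eye']
def proj(C,P):
    K,Rm,e=C;p=(np.atleast_2d(P)-e)@Rm@K.T;return p[:,:2]/p[:,2:]
def back(C,uv,z):
    K,Rm,e=C;uv=np.atleast_2d(uv);d=np.c_[uv,np.ones(len(uv))]@np.linalg.inv(K).T@Rm.T
    return e+d*((z-e[2])/d[:,2])[:,None]
E
python3 - <<'E'
from h import *
out=[]
for n,(x0,y0,x1,y1) in(("top",(150,120,360,230)),("scene",(160,130,350,290))):
    im=cv2.imread(f"pics/{n}.png");C=cam(n)
    hsv=cv2.cvtColor(im,cv2.COLOR_BGR2HSV)
    box=np.zeros(im.shape[:2],bool);box[y0:y1,x0:x1]=1
    H,S,V=[hsv[...,i].astype(int) for i in range(3)]
    for nm,m in(("blue",(H>105)&(H<125)&(S>140)&(V>60)),("red",((H<6)|(H>174))&(S>170)&(V>90)),("yel",(H>18)&(H<32)&(S>150)&(V>120)),("green",(H>45)&(H<80)&(S>100)&(V>60))):
        v,u=np.nonzero(m&box);P=back(C,np.c_[u,v],.03 if nm!="green" else .05)
        if len(u)>8:
            c=np.median(P[:,:2],axis=0)
            if nm!="green":
                r=least_squares(lambda p:np.hypot(P[:,0]-p[0],P[:,1]-p[1])-.0695,c,loss='soft_l1',f_scale=.003)
                c=r.x
            print(n,nm,len(u),c.round(4), np.hypot(*(P[:,:2]-c).T).std().round(4))
    cr=cv2.resize(im[y0:y1,x0:x1],None,fx=3.5,fy=3.5,interpolation=cv2.INTER_CUBIC);cv2.imwrite(f"pics/{n}_c.png",cr)
E
```

```text
top yel 144 [ 0.5091 -0.0934] 0.0942
top green 49 [ 0.51   -0.0123] 0.0033
scene blue 189 [ 0.6055 -0.1799] 0.0029
scene red 115 [ 0.6236 -0.0265] 0.0504
scene yel 178 [0.6425 0.1276] 0.0268
scene green 862 [ 0.5104 -0.4323] 0.0461
```

View pics/top_c.png

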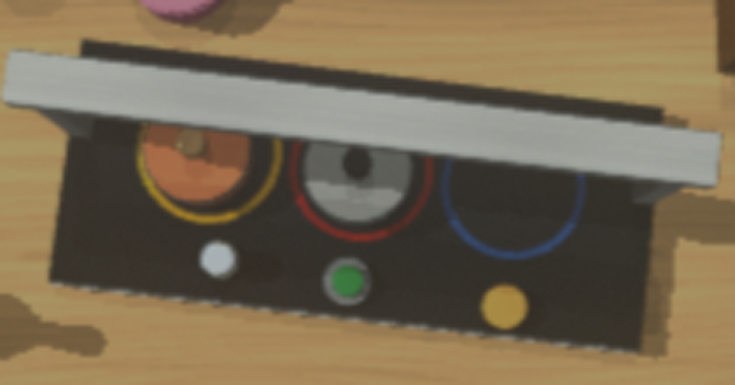

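View pics/scene_c.png

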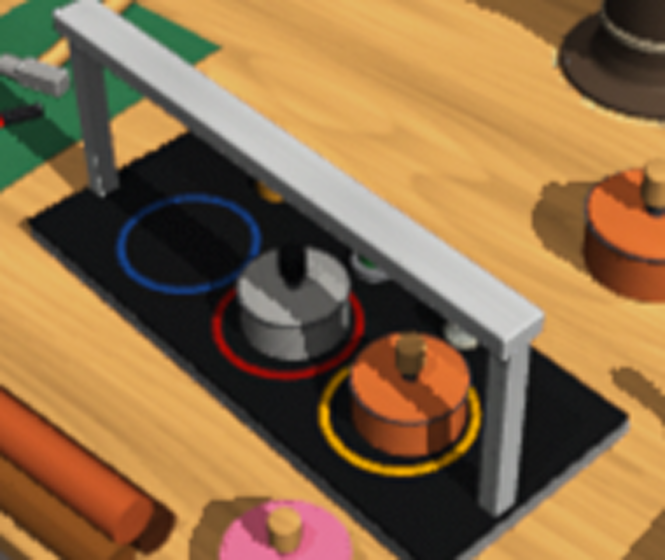

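The crops show the wax knob at (357,163) in the top crop and (292,262) in the scene crop. The glue knob is at (191,143) in the top crop and (410,353) in the scene crop, and the lamp's near lower edge runs from (5,103) to (718,185) in the top crop.

```bash
cat >> h.py <<'E'
YAW=-0.12
def Wx(): return np.array([np.cos(YAW),np.sin(YAW),0])
def Wy(): return np.array([-np.sin(YAW),np.cos(YAW),0])
def want(lean=42):
    a=np.radians(lean);z=np.sin(a)*Wx()+np.cos(a)*np.array([0,0,-1.]);y=-Wy();return np.column_stack([np.cross(y,z),y,z])
def plan(P=None,Rw=None,n=8):
    s=manip.observe();M=rot(s['tcp_rot']).as_matrix()
    print('t',round(s['clock'],2),'tcp',s['tcp_pos'].round(4),'F',s['wrist_force'].round(1),'w',round(s['grip_width'],4))
    if Rw is not None: print('w/row',(np.degrees(R.from_matrix(M.T@Rw).as_rotvec())/5/n).round(3))
    if P is not None: print('d/row',(M.T@(np.asarray(P)-s['tcp_pos'])/.03/n).round(3),'total mm',((np.asarray(P)-s['tcp_pos'])*1e3).round(1))
E
python3 - <<'E'
from h import *
T,S=cam("top"),cam("scene")
ct=lambda p:np.array(p)/3.5+[150,120]
cs=lambda p:np.array(p)/3.5+[160,130]
for nm,pt,ps in(("wax",(357,163),(292,264)),("glue",(191,143),(410,354))):
    for z in(.108,.115,.122):print(nm,z,back(T,ct(pt),z)[0,:2].round(4),back(S,cs(ps),z)[0,:2].round(4))
red=np.array([.6236,-.0265,0])
for p in((5,103),(350,143),(718,185)):
    q=back(T,ct(p),.235)[0];print('lamp',q.round(3),'wx',((q-red)@Wx()).round(3),'wy',((q-red)@Wy()).round(3))
print(proj(T,[red+[0,0,.03]]),proj(T,[[.6055,-.1799,.03]]))
plan([.45,-.35,.30],want())
E
```

```text
wax 0.108 [ 0.6183 -0.0235] [ 0.621  -0.0186]
wax 0.115 [ 0.6173 -0.0236] [ 0.6263 -0.0135]
wax 0.122 [ 0.6163 -0.0236] [ 0.6317 -0.0084]
glue 0.108 [0.6382 0.1345] [0.6397 0.1373]
glue 0.115 [0.637  0.1335] [0.6449 0.1413]
glue 0.122 [0.6359 0.1325] [0.6501 0.1452]
lamp [0.652 0.275 0.235] wx -0.008 wy 0.303
lamp [ 0.617 -0.018  0.235] wx -0.008 wy 0.007
lamp [ 0.579 -0.331  0.235] wx -0.007 wy -0.307
[[252.97566002 168.33030231]] [[296.18414175 173.20556581]]
t 0.1 tcp [ 0.1808 -0.5978  0.2219] F [0.6 0.3 0. ] w 0.0874
w/row [-0.219  1.035  0.565]
d/row [ 1.373 -0.664 -0.325] total mm [269.2 247.8  78.1]
```

Emit:
{"method": "jog_arm", "body": {
  "targets": [
    {"grip": 0, "dx": 0.5, "dz": -0.5, "wx": -0.2, "wy": 0.95, "wz": 0.52},
    {"grip": 0, "dx": 0.5, "dz": -0.5, "wx": -0.2, "wy": 0.95, "wz": 0.52},
    {"grip": 0, "dx": 0.5, "dz": -0.5, "wx": -0.2, "wy": 0.95, "wz": 0.52},
    {"grip": 0, "dx": 0.5, "dz": -0.4, "wx": -0.2, "wy": 0.95, "wz": 0.52},
    {"grip": 0, "dx": 0.5, "dz": -0.3, "wx": -0.2, "wy": 0.95, "wz": 0.52},
    {"grip": 0, "dx": 0.5, "dz": -0.2, "wx": -0.2, "wy": 0.95, "wz": 0.52},
    {"grip": 0, "dx": 0.5, "dz": 0, "wx": -0.2, "wy": 0.95, "wz": 0.52},
    {"grip": 0, "wx": -0.2, "wy": 0.95, "wz": 0.52}
  ]
}}

```text
$.targets[0]: bad value
```

```bash
python3 - <<'E'
from h import *
Rw=want();g=np.array([.618,-.021,.110])+.0187*Rw[:,2]
pre=g-.10*Rw[:,2]
plan(pre,Rw,16)
E
```

```text
t 0.1 tcp [ 0.1808 -0.5978  0.2219] F [0.6 0.3 0. ] w 0.0874
w/row [-0.11   0.518  0.283]
d/row [ 1.116 -0.932  0.108] total mm [383.2 583.3 -51.5]
```

Emit:
{"method": "jog_arm", "body": {
  "targets": [
    {"grip": 0, "dx": 0.5, "dy": 0, "dz": -0.5, "wx": -0.2, "wy": 0.95, "wz": 0.52},
    {"grip": 0, "dx": 0.5, "dy": 0, "dz": -0.5, "wx": -0.2, "wy": 0.95, "wz": 0.52},
    {"grip": 0, "dx": 0.5, "dy": 0, "dz": -0.5, "wx": -0.2, "wy": 0.95, "wz": 0.52},
    {"grip": 0, "dx": 0.5, "dy": 0, "dz": -0.4, "wx": -0.2, "wy": 0.95, "wz": 0.52},
    {"grip": 0, "dx": 0.5, "dy": 0, "dz": -0.3, "wx": -0.2, "wy": 0.95, "wz": 0.52},
    {"grip": 0, "dx": 0.5, "dy": 0, "dz": -0.2, "wx": -0.2, "wy": 0.95, "wz": 0.52},
    {"grip": 0, "dx": 0.5, "dy": 0, "dz": 0, "wx": -0.2, "wy": 0.95, "wz": 0.52},
    {"grip": 0, "dx": 0, "dy": 0, "dz": 0, "wx": -0.2, "wy": 0.95, "wz": 0.52}
  ]
}}

```text
clock: 0.77
tcp_pos: [0.2698, -0.5822, 0.3213]
tcp_rot: [0.021, 0.942, -0.039, 0.333]
wrist_force: [1.2, 0.2, -0.5]
grip_width: 0.0877
grasp_force: 0.0
```

```bash
python3 - <<'E'
from h import *
Rw=want();g=np.array([.618,-.021,.110])+.0187*Rw[:,2]
pre=g-.10*Rw[:,2]
plan(pre,Rw,16)
E
```

```text
t 0.77 tcp [ 0.2698 -0.5822  0.3213] F [ 1.2  0.2 -0.5] w 0.0877
w/row [-0.007  0.038  0.024]
d/row [ 0.207 -1.236  0.549] total mm [ 294.2  567.7 -150.9]
```

Emit:
{"method": "jog_arm", "body": {
  "targets": [
    {"grip": 0, "dx": 0.2, "dy": -1, "dz": 0.4, "wx": 0, "wy": 0.1, "wz": 0.05},
    {"grip": 0, "dx": 0.2, "dy": -1, "dz": 0.4, "wx": 0, "wy": 0.1, "wz": 0.05},
    {"grip": 0, "dx": 0.2, "dy": -1, "dz": 0.4, "wx": 0, "wy": 0.1, "wz": 0.05},
    {"grip": 0, "dx": 0.2, "dy": -1, "dz": 0.4, "wx": 0, "wy": 0.1, "wz": 0.05},
    {"grip": 0, "dx": 0.2, "dy": -1, "dz": 0.4, "wx": 0, "wy": 0.1, "wz": 0.05},
    {"grip": 0, "dx": 0.2, "dy": -1, "dz": 0.4, "wx": 0, "wy": 0.1, "wz": 0.05},
    {"grip": 0, "dx": 0.2, "dy": -1, "dz": 0.4, "wx": 0, "wy": 0, "wz": 0.05},
    {"grip": 0, "dx": 0.2, "dy": -1, "dz": 0.4, "wx": 0, "wy": 0, "wz": 0.05}
  ]
}}

```text
clock: 1.43
tcp_pos: [0.3893, -0.3516, 0.2754]
tcp_rot: [0.015, 0.933, -0.056, 0.355]
wrist_force: [1.6, -0.4, 0.4]
grip_width: 0.0878
grasp_force: 0.0
```

Emit:
{"method": "jog_arm", "body": {
  "targets": [
    {"grip": 0, "dx": 0.2, "dy": -1, "dz": 0.4, "wx": 0, "wy": 0, "wz": 0},
    {"grip": 0, "dx": 0.2, "dy": -1, "dz": 0.4, "wx": 0, "wy": 0, "wz": 0},
    {"grip": 0, "dx": 0.2, "dy": -1, "dz": 0.4, "wx": 0, "wy": 0, "wz": 0},
    {"grip": 0, "dx": 0.2, "dy": -1, "dz": 0.4, "wx": 0, "wy": 0, "wz": 0},
    {"grip": 0, "dx": 0.2, "dy": -1, "dz": 0.4, "wx": 0, "wy": 0, "wz": 0},
    {"grip": 0, "dx": 0.2, "dy": -1, "dz": 0.4, "wx": 0, "wy": 0, "wz": 0},
    {"grip": 0, "dx": 0.2, "dy": -1, "dz": 0.4, "wx": 0, "wy": 0, "wz": 0},
    {"grip": 0, "dx": 0, "dy": 0, "dz": 0, "wx": 0, "wy": 0, "wz": 0}
  ]
}}

```text
clock: 2.1
tcp_pos: [0.4852, -0.178, 0.2469]
tcp_rot: [0.014, 0.934, -0.051, 0.353]
wrist_force: [0.5, 1.1, -0.9]
grip_width: 0.0875
grasp_force: 0.0
```

```bash
python3 - <<'E'
from h import *
Rw=want();g=np.array([.618,-.021,.110])+.0187*Rw[:,2]
pre=g-.10*Rw[:,2]
plan(pre,Rw,8)
s=manip.observe();im=cams.snapshot('wrist');C=cam('wrist',s)
np.savez('w1.npz',im=im,pos=s['tcp_pos'],rot=s['tcp_rot'])
t=np.linspace(0,2*np.pi,80)[:,None]
def circ(c,z,r,col):
    cv2.polylines(im,[proj(C,np.array([*c,z])+r*np.hstack([np.cos(t),np.sin(t),0*t])).round().astype(int)],True,col,1)
circ((.6236,-.0265),.03,.0695,(255,255,0));circ((.6055,-.1799),.03,.0695,(255,255,0));circ((.6425,.1276),.03,.0695,(255,255,0))
for c in((.618,-.021),(.638,.1345)):
    circ(c,.08,.0545,(255,0,255));circ(c,.122,.014,(255,0,255))
cv2.imwrite('pics/w1.png',cv2.resize(im,(768,576)))
E
```

```text
t 2.1 tcp [ 0.4852 -0.178   0.2469] F [ 0.5  1.1 -0.9] w 0.0875
w/row [-0.025  0.017  0.005]
d/row [-0.025 -0.709  0.413] total mm [ 78.7 163.6 -76.5]
```

View pics/w1.png

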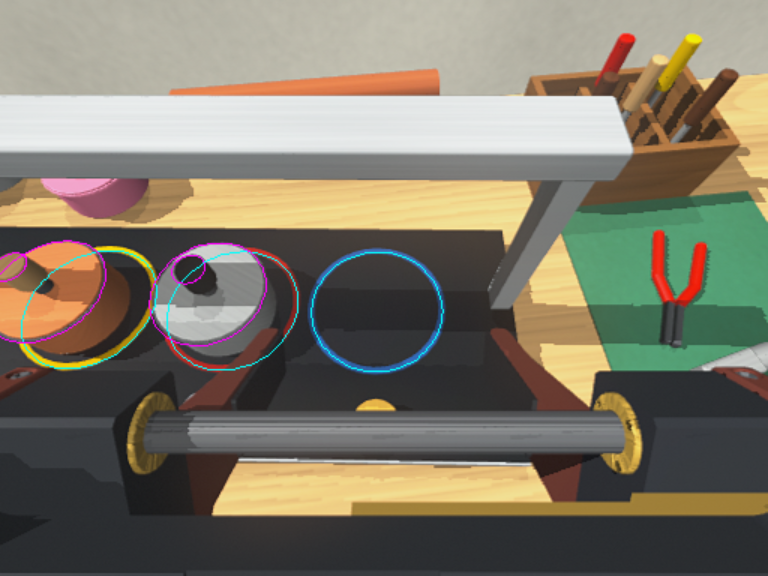

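The overlays of rings, lids and knobs match within a pixel or two, so the estimates hold.

Emit:
{"method": "jog_arm", "body": {
  "targets": [
    {"grip": 0, "dx": 0, "dy": -0.7, "dz": 0.4, "wx": 0, "wy": 0, "wz": 0},
    {"grip": 0, "dx": 0, "dy": -0.7, "dz": 0.4, "wx": 0, "wy": 0, "wz": 0},
    {"grip": 0, "dx": 0, "dy": -0.7, "dz": 0.4, "wx": 0, "wy": 0, "wz": 0},
    {"grip": 0, "dx": 0, "dy": -0.7, "dz": 0.4, "wx": 0, "wy": 0, "wz": 0},
    {"grip": 0, "dx": 0, "dy": -0.7, "dz": 0.4, "wx": 0, "wy": 0, "wz": 0},
    {"grip": 0, "dx": 0, "dy": -0.7, "dz": 0.4, "wx": 0, "wy": 0, "wz": 0},
    {"grip": 0, "dx": 0, "dy": -0.7, "dz": 0.4, "wx": 0, "wy": 0, "wz": 0},
    {"grip": 0, "dx": 0, "dy": -0.7, "dz": 0.4, "wx": -0.2, "wy": 0.1, "wz": 0}
  ]
}}

```text
clock: 2.82
tcp_pos: [0.5073, -0.117, 0.2283]
tcp_rot: [0.02, 0.935, -0.055, 0.351]
wrist_force: [-0.6, -0.3, 0.6]
grip_width: 0.0879
grasp_force: 0.0
```

```bash
python3 - <<'E'
from h import *
Rw=want();g=np.array([.618,-.021,.110])+.0187*Rw[:,2]
plan(g,Rw,8)
s=manip.observe();im=cams.snapshot('wrist');C=cam('wrist',s)
t=np.linspace(0,2*np.pi,80)[:,None]
def circ(c,z,r,col):
    cv2.polylines(im,[proj(C,np.array([*c,z])+r*np.hstack([np.cos(t),np.sin(t),0*t])).round().astype(int)],True,col,1)
c=(.618,-.021);circ(c,.08,.0545,(255,0,255));circ(c,.122,.014,(255,0,255));circ((.6236,-.0265),.03,.0695,(255,255,0))
cv2.imwrite('pics/w2.png',cv2.resize(im,(768,576)))
E
```

```text
t 2.82 tcp [ 0.5073 -0.117   0.2283] F [-0.6 -0.3  0.6] w 0.0879
w/row [-0.003  0.022  0.002]
d/row [-0.013 -0.451  0.72 ] total mm [ 123.1   94.5 -132.2]
```

View pics/w2.png

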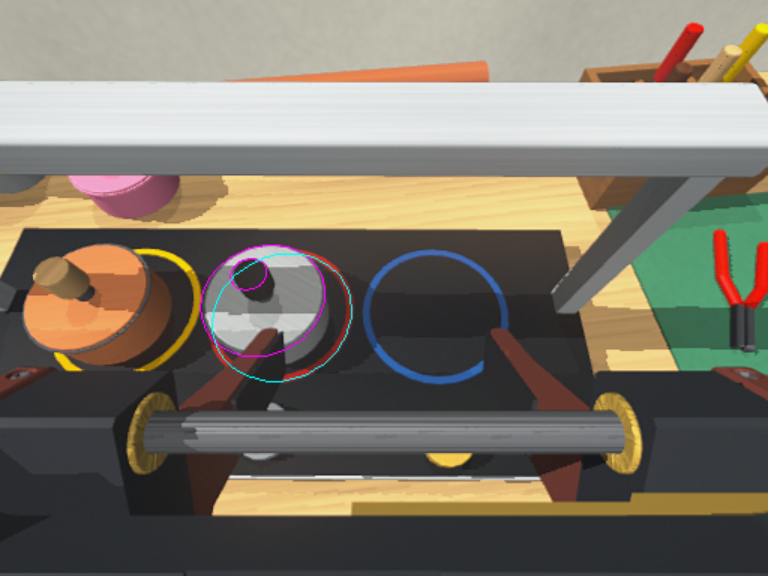

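The overlay is still good. The move fell short, so I'm checking the joints before going on.

```bash
python3 - <<'E'
from h import *
s=manip.observe();print(s['qpos'].round(3),s['dq'].round(2))
Rw=want();g=np.array([.618,-.021,.110])+.0187*Rw[:,2]
plan(g-.09*Rw[:,2],Rw,8)
E
```

```text
[ 1.467 -0.041 -1.228  2.367 -0.993  0.131 -0.513] [-0.21  0.01  0.26 -0.    0.04  0.01 -0.02]
t 2.87 tcp [ 0.5076 -0.1151  0.2285] F [-0.4  3.4 -0.3] w 0.0879
w/row [-0.004  0.022  0.006]
d/row [-0.019 -0.443  0.345] total mm [ 63.   99.8 -65.5]
```

Emit:
{"method": "jog_arm", "body": {
  "targets": [
    {"grip": 0, "dx": -0.1, "dy": 1, "dz": -0.4, "wx": 0, "wy": 0, "wz": 0},
    {"grip": 0, "dx": -0.1, "dy": 1, "dz": -0.4, "wx": 0, "wy": 0, "wz": 0},
    {"grip": 0, "dx": -0.1, "dy": 1, "dz": -0.4, "wx": 0, "wy": 0, "wz": 0},
    {"grip": 0, "dx": -0.1, "dy": 1, "dz": -0.4, "wx": 0, "wy": 0, "wz": 0},
    {"grip": 0, "dx": -0.1, "dy": 1, "dz": -0.4, "wx": 0, "wy": 0, "wz": 0},
    {"grip": 0, "dx": -0.1, "dy": 1, "dz": -0.4, "wx": 0, "wy": 0, "wz": 0},
    {"grip": 0, "dx": -0.1, "dy": 1, "dz": -0.4, "wx": 0, "wy": 0, "wz": 0},
    {"grip": 0, "dx": -0.1, "dy": 1, "dz": -0.4, "wx": 0, "wy": 0, "wz": 0}
  ]
}}

```text
clock: 3.53
tcp_pos: [0.4187, -0.3025, 0.2736]
tcp_rot: [0.023, 0.936, -0.054, 0.348]
wrist_force: [0.6, -0.7, -0.5]
grip_width: 0.0878
grasp_force: 0.0
```

```bash
cat >> h.py <<'E'
import json
def log():
    s=manip.observe();open('log.jsonl','a').write(json.dumps([list(map(float,s[k])) for k in('qpos','tcp_pos','tcp_rot')])+'\n')
    print('q',s['qpos'].round(3),'tcp',s['tcp_pos'].round(3))
E
cat > log.jsonl <<'E'
[[1.20880269,0.41189421,-0.01273963,1.59707252,0.0056013,1.13429722,-0.08219511],[0.18081223,-0.59772565,0.22180083],[-0.000799514,0.989225655,0.146396498,-0.000172126]]
E
python3 -c "
from h import *
log();plan([.27,-.58,.32],None,8)"
```

```text
q [ 1.076 -0.053 -0.236  2.265 -0.962  0.564 -0.105] tcp [ 0.419 -0.303  0.274]
t 3.53 tcp [ 0.4187 -0.3025  0.2736] F [ 0.6 -0.7 -0.5] w 0.0878
d/row [-0.242  1.222 -0.455] total mm [-148.7 -277.5   46.4]
```

Emit:
{"method": "jog_arm", "body": {
  "targets": [
    {"grip": 0, "dx": -0.1, "dy": 1, "dz": -0.4, "wx": 0, "wy": -0.3, "wz": 0},
    {"grip": 0, "dx": -0.1, "dy": 1, "dz": -0.4, "wx": 0, "wy": -0.3, "wz": 0},
    {"grip": 0, "dx": -0.1, "dy": 1, "dz": -0.4, "wx": 0, "wy": -0.3, "wz": 0},
    {"grip": 0, "dx": -0.1, "dy": 1, "dz": -0.4, "wx": 0, "wy": -0.3, "wz": 0},
    {"grip": 0, "dx": -0.1, "dy": 1, "dz": -0.4, "wx": 0, "wy": -0.3, "wz": 0},
    {"grip": 0, "dx": -0.1, "dy": 1, "dz": -0.4, "wx": 0, "wy": -0.3, "wz": 0},
    {"grip": 0, "dx": 0, "dy": 0, "dz": 0, "wx": 0, "wy": 0, "wz": 0},
    {"grip": 0, "dx": 0, "dy": 0, "dz": 0, "wx": 0, "wy": 0, "wz": 0}
  ]
}}

```text
clock: 4.2
tcp_pos: [0.3405, -0.4746, 0.3204]
tcp_rot: [0.019, 0.96, -0.057, 0.273]
wrist_force: [1.1, 1.1, -0.0]
grip_width: 0.088
grasp_force: 0.0
```

```bash
python3 - <<'E'
from h import *
log()
import itertools
D=[json.loads(l) for l in open('log.jsonl')]
Rz=lambda a:R.from_euler('z',a).as_matrix();Ry=lambda a:R.from_euler('y',a).as_matrix()
M=[rot(d[2]).as_matrix() for d in D]
def Rq(q,o,s,t): return Rz(o+s[0]*q[0])@Ry(q[1])@Rz(s[1]*q[2])@Ry(q[3])@Rz(s[2]*q[4])@Ry(q[5])@Rz(s[3]*q[6]+t)
res=[]
for s in itertools.product((1,-1),repeat=4):
  f=lambda p:np.concatenate([(Rq(d[0],p[0],s,p[1])-m).ravel() for d,m in zip(D,M)])
  for o in(-2,0,2):
   for t in(-2,0,2):
    r=least_squares(f,[o,t]);res.append((r.cost,s,r.x%(2*np.pi)))
res.sort(key=lambda a:a[0])
for r in res[:3]:print(r)
E
```

```text
q [ 1.209  0.119 -0.075  1.88  -0.585  0.914 -0.242] tcp [ 0.34  -0.475  0.32 ]
(np.float64(4.945098924806074e-17), (-1, -1, -1, -1), array([6.28318531, 1.57079633]))
(np.float64(4.9450989766714665e-17), (-1, -1, -1, -1), array([6.28318531, 1.57079633]))
(np.float64(4.9450989947789335e-17), (-1, -1, -1, -1), array([6.28318531, 1.57079633]))
```

```bash
cat >> h.py <<'E'
Rz=lambda a:R.from_euler('z',a).as_matrix();Ry=lambda a:R.from_euler('y',a).as_matrix()
def frames(q):
    F=[np.eye(3)];q=list(q)
    for i,a in enumerate(q): F.append(F[-1]@(Rz(-a) if i%2==0 else Ry(a)))
    F[-1]=F[-1]@Rz(np.pi/2);return F
QL=np.array([[-2.95,2.95],[-.29,1.99],[-1.47,1.44],[.14,2.54],[-1.03,4.17],[.13,1.85],[-2.86,2.86]])
E
python3 - <<'E'
from h import *
D=[json.loads(l) for l in open('log.jsonl')]
def cols(q,sel):
    F=frames(q);return np.column_stack([F[i][:,k] for i,k in sel])
for sel in ([(0,2),(3,2),(5,2),(7,2)],[(0,2),(3,2),(5,2),(7,2),(2,1)],[(0,2),(3,2),(5,2),(7,2),(4,1)],[(0,2),(3,2),(5,2),(7,2),(3,0),(5,0)],[(0,2),(3,2),(5,2),(7,2),(2,1),(4,1)]):
    A=np.vstack([cols(d[0],sel) for d in D]);b=np.concatenate([d[1] for d in D])
    x,*_=np.linalg.lstsq(A,b,rcond=None);print(sel,x.round(4),'res',np.abs(A@x-b).max().round(5))
E
```

```text
[(0, 2), (3, 2), (5, 2), (7, 2)] [0.2887 0.4652 0.4859 0.2699] res 0.0466
[(0, 2), (3, 2), (5, 2), (7, 2), (2, 1)] [ 0.2937  0.5263  0.4557  0.3605 -0.0488] res 0.0009
[(0, 2), (3, 2), (5, 2), (7, 2), (4, 1)] [ 0.2687  0.5446  0.4478  0.3565 -0.0472] res 0.00153
[(0, 2), (3, 2), (5, 2), (7, 2), (3, 0), (5, 0)] [ 0.2489  0.473   0.4157  0.2729  0.0571 -0.0142] res 0.04577
[(0, 2), (3, 2), (5, 2), (7, 2), (2, 1), (4, 1)] [ 0.2844  0.5332  0.4527  0.3591 -0.0308 -0.0175] res 9e-05
```

```bash
cat >> h.py <<'E'
SEL=[(0,2),(3,2),(5,2),(7,2),(2,1),(4,1)];XL=np.array([.2844,.5332,.4527,.3591,-.0308,-.0175])
def fk(q):
    F=frames(q);return sum(F[i][:,k]*x for (i,k),x in zip(SEL,XL)),F[-1]
def wantd(lean,yaw,flip):
    a=np.radians(lean);x=np.array([np.cos(yaw),np.sin(yaw),0]);z=np.sin(a)*x+np.cos(a)*np.array([0,0,-1.])
    y=-np.array([-np.sin(yaw),np.cos(yaw),0])*flip;return np.column_stack([np.cross(y,z),y,z])
def ik(P,Rw,q0,reg=1e-3):
    mid=QL.mean(1);h=(QL[:,1]-QL[:,0])/2
    def f(q):
        p,M=fk(q);return np.concatenate([(p-P)*20,(M-Rw).ravel()*4,reg*((q-q0))])
    r=least_squares(f,np.clip(q0,QL[:,0]+.02,QL[:,1]-.02),bounds=(QL[:,0],QL[:,1]))
    p,M=fk(r.x);return r.x,np.linalg.norm(p-P),np.abs(M-Rw).max(),(1-np.abs(r.x-mid)/h).min()
E
python3 - <<'E'
from h import *
pts={'wax':(.618,-.021),'blue':(.6055,-.18),'glue':(.638,.1345)}
for flip in(1,-1):
  for lean in(38,44):
    for yaw in(-.4,-.12,.15):
      line=[]
      for n,c in pts.items():
        Rw=wantd(lean,yaw,flip);best=None
        for q1 in(-.3,.5):
         for q3 in(-.7,0,.7):
          for q5 in(-.5,.3,1.2,3.):
            r=ik(np.array([*c,.11])+.0187*Rw[:,2],Rw,np.array([q1,.6,q3,1.6,q5,.5,1.57*flip]),.02)
            if r[1]<.004 and r[2]<.03 and (best is None or r[3]>best[3]):best=r
        line.append((n,best[0].round(2).tolist(),round(best[3],2)) if best else (n,None))
      print(flip,lean,yaw,*line,sep='\n  ')
E
```

```text
1
  38
  -0.4
  ('wax', [-0.5, 0.41, 0.3, 2.25, 1.76, 0.27, 2.36], np.float64(0.17))
  ('blue', [0.28, 0.4, -0.19, 2.24, 2.11, 0.28, 2.4], np.float64(0.16))
  ('glue', [-0.05, 0.57, -0.64, 2.05, 1.48, 0.85, 2.57], np.float64(0.1))
1
  38
  -0.12
  ('wax', [0.12, 0.4, -0.29, 2.26, 2.13, 0.3, 2.41], np.float64(0.16))
  ('blue', [0.75, 0.47, -0.6, 2.21, 2.3, 0.2, 2.63], np.float64(0.08))
  ('glue', [-0.66, 0.44, 0.24, 2.18, 1.74, 0.25, 2.45], np.float64(0.14))
1
  38
  0.15
  ('wax', [0.51, 0.46, -0.6, 2.24, 2.4, 0.2, 2.55], np.float64(0.08))
  ('blue', [0.77, 0.48, -0.48, 2.18, 4.17, 0.13, 1.06], np.float64(0.0))
  ('glue', [-0.18, 0.43, -0.19, 2.19, 2.17, 0.23, 2.41], np.float64(0.12))
1
  44
  -0.4
  ('wax', [-0.03, 0.45, -0.32, 2.28, 1.93, 0.63, 2.25], np.float64(0.21))
  ('blue', [0.51, 0.47, -0.49, 2.29, 2.28, 0.52, 2.27], np.float64(0.21))
  ('glue', [-0.9, 0.53, 0.38, 2.16, 1.5, 0.44, 2.32], np.float64(0.19))
1
  44
  -0.12
  ('wax', [0.37, 0.48, -0.61, 2.32, 2.29, 0.55, 2.31], np.float64(0.19))
  ('blue', [0.78, 0.5, -0.61, 2.28, 2.77, 0.35, 2.19], np.float64(0.22))
  ('glue', 
[... 1015 characters left out ...]
0.4
  ('wax', [0.25, 0.52, -0.65, 2.26, 1.89, 0.77, -0.78], np.float64(0.23))
  ('blue', [0.69, 0.52, -0.71, 2.28, 2.19, 0.6, -0.72], np.float64(0.22))
  ('glue', [0.04, 0.66, -0.82, 2.09, 1.67, 1.05, -0.73], np.float64(0.37))
-1
  44
  -0.12
  ('wax', [0.52, 0.54, -0.8, 2.31, 2.21, 0.62, -0.69], np.float64(0.19))
  ('blue', [1.05, 0.64, -0.97, 2.26, 2.35, 0.46, -0.42], np.float64(0.23))
  ('glue', [0.07, 0.56, -0.69, 2.2, 1.91, 0.76, -0.69], np.float64(0.29))
-1
  44
  0.15
  ('wax', [0.83, 0.64, -1.0, 2.29, 2.38, 0.46, -0.42], np.float64(0.21))
  ('blue', [1.23, 0.72, -1.05, 2.19, 2.32, 0.21, -0.03], np.float64(0.1))
  ('glue', [0.31, 0.59, -0.82, 2.23, 2.18, 0.6, -0.58], np.float64(0.26))
```

```bash
cat >> h.py <<'E'
def rows(q0,qT,n,k=8):
    q=np.linspace(q0,qT,n+1);out=[]
    for a,b in zip(q[:-1],q[1:]):
        p,M=fk(a);p2,M2=fk(b);out.append(np.r_[M.T@(p2-p)/.03,np.degrees(R.from_matrix(M.T@M2).as_rotvec())/5])
    return np.array(out)
def sim(q,rw,lam=1e-4):
    q=np.array(q,float)
    p,M=fk(q)
    for r in rw:
        p=p+M@r[:3]*.03;M=M@R.from_rotvec(np.radians(r[3:]*5)).as_matrix()
        for _ in range(4):
            pc,Mc=fk(q);e=np.r_[p-pc,R.from_matrix(M@Mc.T).as_rotvec()]
            J=np.column_stack([np.r_[(fk(q+1e-5*np.eye(7)[i])[0]-pc)/1e-5,R.from_matrix(fk(q+1e-5*np.eye(7)[i])[1]@Mc.T).as_rotvec()/1e-5] for i in range(7)])
            q=np.clip(q+J.T@np.linalg.solve(J@J.T+lam*np.eye(6),e),QL[:,0],QL[:,1])
    return q
def target(c,z,back,lean,yaw,flip,q0,reg=.02):
    Rw=wantd(lean,yaw,flip);return ik(np.array([*c,z])+(.0187-back)*Rw[:,2],Rw,np.array(q0),reg)
E
python3 - <<'E'
from h import *
q0=manip.observe()['qpos']
p,M=fk(q0);print(p-manip.observe()['tcp_pos'])
g=[.5,.52,-.75,2.25,2.0,.55,-.55]
for yaw in(-.12,-.25):
  for n,c in(('wax',(.618,-.021)),('blue',(.6055,-.18)),('glue',(.638,.1345))):
    print(yaw,n,[ (x.round(3).tolist() if hasattr(x,'tolist') and np.ndim(x) else round(float(x),4)) for x in target(c,.11,0,42,yaw,-1,g)])
r=target((.618,-.021),.11,.12,42,-.2,-1,g);print('pre',r[0].round(3),r[1:])
for N in(40,):
  rw=rows(q0,r[0],N);print('max',np.abs(rw).max(0).round(2))
  for a in np.linspace(0,1,11):
    p,M=fk(q0+a*(r[0]-q0));print(round(a,1),p.round(3),'zdir',M[:,2].round(2))
  qs=sim(q0,rw);print('sim end',qs.round(2))
  print(rw[:16].round(2))
E
```

```text
[ 9.98495782e-06 -5.93949492e-05  1.02969942e-04]
-0.12 wax [[0.526, 0.526, -0.8, 2.285, 2.121, 0.577, -0.607], 0.0, 0.0, 0.2122]
-0.12 blue [[0.946, 0.56, -0.83, 2.246, 2.374, 0.358, -0.504], 0.0, 0.0, 0.245]
-0.12 glue [[0.173, 0.598, -0.819, 2.17, 1.845, 0.791, -0.582], 0.0, 0.0, 0.308]
-0.25 wax [[0.434, 0.526, -0.776, 2.271, 1.982, 0.675, -0.644], 0.0, 0.0, 0.2242]
-0.25 blue [[0.822, 0.528, -0.761, 2.26, 2.268, 0.447, -0.588], 0.0, 0.0, 0.2336]
-0.25 glue [[0.111, 0.617, -0.815, 2.133, 1.739, 0.896, -0.626], 0.0, 0.0, 0.3392]
pre [ 0.506  0.164 -0.825  2.374  1.658  0.43  -0.411] (np.float64(4.52667987138438e-06), np.float64(1.8487126418498256e-05), np.float64(0.13843765814615738))
max [0.36 0.79 0.38 0.5  0.51 0.89]
0.0 [ 0.34  -0.475  0.32 ] zdir [ 0.52 -0.07 -0.85]
0.1 [ 0.342 -0.433  0.271] zdir [ 0.37 -0.05 -0.93]
0.2 [ 0.343 -0.403  0.236] zdir [ 0.24 -0.08 -0.97]
0.3 [ 0.35  -0.382  0.212] zdir [ 0.15 -0.16 -0.98]
0.4 [ 0.368 -0.364  0.199] zdir [ 0.12 -0.25 -0.96]
0.5 [ 0.398 -0.342  0.193] zdir [ 0.14 -0.35 -0.93]
0.6 [ 0.438 -0.309  0.191] zdir [ 0.22 -0.41 -0.88]
0.7
[... 181 characters left out ...]
dir [ 0.66 -0.13 -0.74]
sim end [ 0.28  0.13 -0.58  2.39  1.66  0.38 -0.44]
[[-0.25 -0.39  0.38  0.08 -0.51 -0.63]
 [-0.21 -0.37  0.36  0.07 -0.49 -0.66]
 [-0.17 -0.35  0.34  0.05 -0.47 -0.68]
 [-0.13 -0.33  0.32  0.04 -0.45 -0.7 ]
 [-0.09 -0.31  0.3   0.02 -0.43 -0.71]
 [-0.05 -0.29  0.28  0.01 -0.42 -0.73]
 [-0.01 -0.26  0.26 -0.01 -0.4  -0.75]
 [ 0.02 -0.24  0.24 -0.02 -0.38 -0.76]
 [ 0.06 -0.21  0.21 -0.04 -0.36 -0.78]
 [ 0.09 -0.18  0.19 -0.06 -0.34 -0.79]
 [ 0.12 -0.15  0.17 -0.07 -0.33 -0.8 ]
 [ 0.15 -0.12  0.15 -0.09 -0.31 -0.81]
 [ 0.18 -0.09  0.13 -0.11 -0.29 -0.83]
 [ 0.2  -0.05  0.11 -0.13 -0.28 -0.83]
 [ 0.22 -0.02  0.09 -0.14 -0.26 -0.84]
 [ 0.25  0.02  0.07 -0.16 -0.25 -0.85]]
```

Emit:
{"method": "jog_arm", "body": {
  "targets": [
    {"grip": 0, "dx": -0.23, "dy": -0.38, "dz": 0.35, "wx": 0.08, "wy": -0.5, "wz": -0.65},
    {"grip": 0, "dx": -0.23, "dy": -0.38, "dz": 0.35, "wx": 0.08, "wy": -0.5, "wz": -0.65},
    {"grip": 0, "dx": -0.15, "dy": -0.34, "dz": 0.32, "wx": 0.05, "wy": -0.46, "wz": -0.7},
    {"grip": 0, "dx": -0.15, "dy": -0.34, "dz": 0.32, "wx": 0.05, "wy": -0.46, "wz": -0.7},
    {"grip": 0, "dx": -0.07, "dy": -0.3, "dz": 0.29, "wx": 0, "wy": -0.42, "wz": -0.72},
    {"grip": 0, "dx": -0.07, "dy": -0.3, "dz": 0.29, "wx": 0, "wy": -0.42, "wz": -0.72},
    {"grip": 0, "dx": 0, "dy": -0.25, "dz": 0.25, "wx": 0, "wy": -0.4, "wz": -0.75},
    {"grip": 0, "dx": 0, "dy": -0.25, "dz": 0.25, "wx": 0, "wy": -0.4, "wz": -0.75}
  ]
}}

```text
clock: 4.87
tcp_pos: [0.3427, -0.3997, 0.2359]
tcp_rot: [0.062, 0.975, 0.184, 0.111]
wrist_force: [1.4, 0.7, -0.2]
grip_width: 0.0877
grasp_force: 0.0
```

Emit:
{"method": "jog_arm", "body": {
  "targets": [
    {"grip": 0, "dx": 0.08, "dy": -0.2, "dz": 0.2, "wx": -0.05, "wy": -0.35, "wz": -0.8},
    {"grip": 0, "dx": 0.08, "dy": -0.2, "dz": 0.2, "wx": -0.05, "wy": -0.35, "wz": -0.8},
    {"grip": 0, "dx": 0.13, "dy": -0.13, "dz": 0.1, "wx": -0.08, "wy": -0.32, "wz": -0.8},
    {"grip": 0, "dx": 0.13, "dy": -0.13, "dz": 0.1, "wx": -0.08, "wy": -0.32, "wz": -0.8},
    {"grip": 0, "dx": 0.2, "dy": -0.07, "dz": 0, "wx": -0.12, "wy": -0.28, "wz": -0.83},
    {"grip": 0, "dx": 0.2, "dy": -0.07, "dz": 0, "wx": -0.12, "wy": -0.28, "wz": -0.83},
    {"grip": 0, "dx": 0.23, "dy": 0, "dz": 0, "wx": -0.15, "wy": -0.25, "wz": -0.85},
    {"grip": 0, "dx": 0.23, "dy": 0, "dz": 0, "wx": -0.15, "wy": -0.25, "wz": -0.85}
  ]
}}

```text
clock: 5.53
tcp_pos: [0.3656, -0.3578, 0.215]
tcp_rot: [0.141, 0.886, 0.441, -0.004]
wrist_force: [0.1, -0.3, -0.6]
grip_width: 0.0878
grasp_force: 0.0
```

```bash
python3 - <<'E'
from h import *
log();q0=manip.observe()['qpos']
g=[.5,.4,-.6,2.25,1.9,.55,-.55]
for bk in(.13,.16,.19):
  r=target((.618,-.021),.11,bk,43,-.2,-1,g);print('pre',bk,r[0].round(3),r[1:])
  if bk==.16:qT=r[0]
rw=rows(q0,qT,28);print('max',np.abs(rw).max(0).round(2))
for a in np.linspace(0,1,8):
    p,M=fk(q0+a*(qT-q0));print(round(a,1),p.round(3),'zdir',M[:,2].round(2))
print('sim end',sim(q0,rw).round(2))
print(rw[::2].round(2))
E
```

```text
q [ 0.832  0.097 -0.274  2.076  0.263  0.75  -0.257] tcp [ 0.366 -0.358  0.215]
pre 0.13 [ 0.416  0.12  -0.737  2.4    1.682  0.409 -0.461] (np.float64(3.2040791457415617e-06), np.float64(1.1967567611237406e-05), np.float64(0.11696448280034433))
pre 0.16 [ 0.426  0.019 -0.739  2.411  1.486  0.353 -0.291] (np.float64(7.729057041327204e-06), np.float64(3.0015695371865547e-05), np.float64(0.10764037487487521))
pre 0.19 [ 0.35  -0.085 -0.658  2.42   1.212  0.318 -0.044] (np.float64(1.5551823939509398e-05), np.float64(5.79996866146848e-05), np.float64(0.09979301830653353))
max [0.31 0.62 0.13 0.4  0.19 0.77]
0.0 [ 0.365 -0.358  0.215] zdir [ 0.12 -0.25 -0.96]
0.1 [ 0.391 -0.338  0.213] zdir [ 0.15 -0.34 -0.93]
0.3 [ 0.423 -0.311  0.215] zdir [ 0.22 -0.4  -0.89]
0.4 [ 0.457 -0.272  0.218] zdir [ 0.31 -0.43 -0.85]
0.6 [ 0.49  -0.22   0.221] zdir [ 0.42 -0.41 -0.81]
0.7 [ 0.515 -0.155  0.222] zdir [ 0.53 -0.36 -0.77]
0.9 [ 0.527 -0.081  0.22 ] zdir [ 0.61 -0.26 -0.75]
1.0 [ 0.524 -0.002  0.213] zdir [ 0.67 -0.14 -0.73]
sim end [ 0.34  0.01 -0.66  2.41  1.48  0.35 -0.29]
[[ 0.23  0.06  0.01 -0.2  -0.19 -0.71]
 [ 0.25  0.11 -0.01 -0.22 -0.17 -0.72]
 [ 0.27  0.16 -0.04 -0.24 -0.15 -0.73]
 [ 0.29  0.21 -0.06 -0.26 -0.14 -0.74]
 [ 0.3   0.26 -0.07 -0.28 -0.12 -0.74]
 [ 0.31  0.31 -0.09 -0.3  -0.11 -0.75]
 [ 0.31  0.35 -0.1  -0.31 -0.09 -0.75]
 [ 0.31  0.4  -0.11 -0.33 -0.08 -0.75]
 [ 0.31  0.44 -0.12 -0.35 -0.07 -0.75]
 [ 0.3   0.48 -0.12 -0.36 -0.06 -0.76]
 [ 0.3   0.52 -0.13 -0.37 -0.05 -0.76]
 [ 0.28  0.55 -0.13 -0.38 -0.05 -0.76]
 [ 0.27  0.58 -0.13 -0.39 -0.04 -0.76]
 [ 0.26  0.61 -0.12 -0.39 -0.04 -0.76]]
```

Emit:
{"method": "jog_arm", "body": {
  "targets": [
    {"grip": 0, "dx": 0.24, "dy": 0.08, "dz": 0, "wx": -0.2, "wy": -0.18, "wz": -0.72},
    {"grip": 0, "dx": 0.24, "dy": 0.08, "dz": 0, "wx": -0.2, "wy": -0.18, "wz": -0.72},
    {"grip": 0, "dx": 0.24, "dy": 0.08, "dz": 0, "wx": -0.2, "wy": -0.18, "wz": -0.72},
    {"grip": 0, "dx": 0.24, "dy": 0.1, "dz": 0, "wx": -0.22, "wy": -0.18, "wz": -0.72},
    {"grip": 0, "dx": 0.28, "dy": 0.18, "dz": -0.05, "wx": -0.25, "wy": -0.15, "wz": -0.73},
    {"grip": 0, "dx": 0.28, "dy": 0.18, "dz": -0.05, "wx": -0.25, "wy": -0.15, "wz": -0.73},
    {"grip": 0, "dx": 0.28, "dy": 0.2, "dz": -0.05, "wx": -0.25, "wy": -0.15, "wz": -0.73},
    {"grip": 0, "dx": 0.28, "dy": 0.2, "dz": -0.05, "wx": -0.25, "wy": -0.15, "wz": -0.73}
  ]
}}

```text
clock: 6.2
tcp_pos: [0.4206, -0.3126, 0.2142]
tcp_rot: [0.228, 0.732, 0.639, -0.054]
wrist_force: [-0.1, 0.3, 0.2]
grip_width: 0.0877
grasp_force: 0.0
```

Emit:
{"method": "jog_arm", "body": {
  "targets": [
    {"grip": 0, "dx": 0.3, "dy": 0.28, "dz": -0.08, "wx": -0.28, "wy": -0.12, "wz": -0.75},
    {"grip": 0, "dx": 0.3, "dy": 0.28, "dz": -0.08, "wx": -0.28, "wy": -0.12, "wz": -0.75},
    {"grip": 0, "dx": 0.3, "dy": 0.28, "dz": -0.08, "wx": -0.3, "wy": -0.1, "wz": -0.75},
    {"grip": 0, "dx": 0.3, "dy": 0.3, "dz": -0.08, "wx": -0.3, "wy": -0.1, "wz": -0.75},
    {"grip": 0, "dx": 0.3, "dy": 0.38, "dz": -0.1, "wx": -0.32, "wy": -0.08, "wz": -0.75},
    {"grip": 0, "dx": 0.3, "dy": 0.38, "dz": -0.1, "wx": -0.32, "wy": -0.08, "wz": -0.75},
    {"grip": 0, "dx": 0.3, "dy": 0.4, "dz": -0.1, "wx": -0.33, "wy": -0.08, "wz": -0.75},
    {"grip": 0, "dx": 0.3, "dy": 0.4, "dz": -0.1, "wx": -0.33, "wy": -0.08, "wz": -0.75}
  ]
}}

```text
clock: 6.87
tcp_pos: [0.4878, -0.2254, 0.2194]
tcp_rot: [0.302, 0.511, 0.801, -0.067]
wrist_force: [-0.1, -0.3, 1.9]
grip_width: 0.0879
grasp_force: 0.0
```

```bash
python3 - <<'E'
from h import *
log();q0=manip.observe()['qpos']
g=[.5,.4,-.6,2.25,1.9,.55,-.55]
qT=target((.618,-.021),.11,.1,43,-.2,-1,g)[0]
rw=rows(q0,qT,16);print('max',np.abs(rw).max(0).round(2))
for a in np.linspace(0,1,5):
    p,M=fk(q0+a*(qT-q0));print(round(a,1),p.round(3),'zdir',M[:,2].round(2))
print(qT.round(2),'sim end',sim(q0,rw).round(2))
print(rw[::2].round(2))
E
```

```text
q [ 0.548  0.05  -0.474  2.272  0.958  0.516 -0.267] tcp [ 0.488 -0.225  0.219]
max [0.21 0.6  0.06 0.39 0.08 0.59]
0.0 [ 0.487 -0.225  0.219] zdir [ 0.42 -0.42 -0.81]
0.2 [ 0.513 -0.188  0.207] zdir [ 0.48 -0.4  -0.78]
0.5 [ 0.537 -0.14   0.194] zdir [ 0.55 -0.34 -0.76]
0.8 [ 0.555 -0.08   0.182] zdir [ 0.62 -0.26 -0.74]
1.0 [ 0.564 -0.01   0.169] zdir [ 0.67 -0.14 -0.73]
[ 0.41  0.22 -0.74  2.38  1.82  0.47 -0.57] sim end [ 0.32  0.2  -0.64  2.39  1.83  0.44 -0.59]
[[ 0.21  0.29  0.06 -0.17 -0.08 -0.59]
 [ 0.21  0.33  0.05 -0.2  -0.07 -0.59]
 [ 0.21  0.38  0.03 -0.23 -0.06 -0.58]
 [ 0.2   0.43  0.02 -0.27 -0.06 -0.58]
 [ 0.2   0.47  0.02 -0.3  -0.05 -0.57]
 [ 0.19  0.51  0.01 -0.33 -0.05 -0.56]
 [ 0.18  0.55  0.   -0.35 -0.04 -0.55]
 [ 0.17  0.58 -0.   -0.38 -0.04 -0.54]]
```

Emit:
{"method": "jog_arm", "body": {
  "targets": [
    {"grip": 0, "dx": 0.2, "dy": 0.3, "dz": 0.05, "wx": -0.18, "wy": -0.08, "wz": -0.6},
    {"grip": 0, "dx": 0.2, "dy": 0.3, "dz": 0.05, "wx": -0.18, "wy": -0.08, "wz": -0.6},
    {"grip": 0, "dx": 0.2, "dy": 0.32, "dz": 0.05, "wx": -0.2, "wy": -0.08, "wz": -0.6},
    {"grip": 0, "dx": 0.2, "dy": 0.35, "dz": 0.05, "wx": -0.2, "wy": -0.08, "wz": -0.6},
    {"grip": 0, "dx": 0.2, "dy": 0.38, "dz": 0.03, "wx": -0.23, "wy": -0.06, "wz": -0.58},
    {"grip": 0, "dx": 0.2, "dy": 0.4, "dz": 0.03, "wx": -0.25, "wy": -0.06, "wz": -0.58},
    {"grip": 0, "dx": 0.2, "dy": 0.42, "dz": 0.02, "wx": -0.27, "wy": -0.06, "wz": -0.58},
    {"grip": 0, "dx": 0.2, "dy": 0.45, "dz": 0.02, "wx": -0.28, "wy": -0.05, "wz": -0.58}
  ]
}}

```text
clock: 7.53
tcp_pos: [0.5373, -0.1422, 0.1954]
tcp_rot: [0.338, 0.311, 0.885, -0.077]
wrist_force: [-0.5, -0.4, -0.0]
grip_width: 0.088
grasp_force: 0.0
```

Emit:
{"method": "jog_arm", "body": {
  "targets": [
    {"grip": 0, "dx": 0.2, "dy": 0.47, "dz": 0.02, "wx": -0.3, "wy": -0.05, "wz": -0.57},
    {"grip": 0, "dx": 0.2, "dy": 0.5, "dz": 0, "wx": -0.3, "wy": -0.05, "wz": -0.57},
    {"grip": 0, "dx": 0.2, "dy": 0.5, "dz": 0, "wx": -0.33, "wy": -0.05, "wz": -0.56},
    {"grip": 0, "dx": 0.2, "dy": 0.53, "dz": 0, "wx": -0.34, "wy": -0.05, "wz": -0.56},
    {"grip": 0, "dx": 0.18, "dy": 0.55, "dz": 0, "wx": -0.35, "wy": -0.04, "wz": -0.55},
    {"grip": 0, "dx": 0.18, "dy": 0.55, "dz": 0, "wx": -0.36, "wy": -0.04, "wz": -0.55},
    {"grip": 0, "dx": 0.17, "dy": 0.58, "dz": 0, "wx": -0.38, "wy": -0.04, "wz": -0.54},
    {"grip": 0, "dx": 0, "dy": 0, "dz": 0, "wx": 0, "wy": 0, "wz": 0}
  ]
}}

```text
clock: 8.2
tcp_pos: [0.5621, -0.0286, 0.1724]
tcp_rot: [0.361, 0.118, 0.924, -0.046]
wrist_force: [0.3, -0.2, -0.6]
grip_width: 0.0876
grasp_force: 0.0
```

```bash
cat >> h.py <<'E'
def go(c,z,lean=43,yaw=-.2,n=8,bk=0):
    Rw=wantd(lean,yaw,-1);plan(np.array([*c,z])+(.0187-bk)*Rw[:,2],Rw,n)
E
python3 - <<'E'
from h import *
log();go((.618,-.021),.110)
s=manip.observe();im=cams.snapshot('wrist');C=cam('wrist',s)
t=np.linspace(0,2*np.pi,80)[:,None]
def circ(c,z,r,col):
    cv2.polylines(im,[proj(C,np.array([*c,z])+r*np.hstack([np.cos(t),np.sin(t),0*t])).round().astype(int)],True,col,1)
c=(.618,-.021);circ(c,.08,.0545,(255,0,255));circ(c,.122,.014,(255,0,255));circ((.6236,-.0265),.03,.0695,(255,255,0))
cv2.imwrite('pics/w3.png',cv2.resize(im,(768,576)))
E
```

```text
q [ 0.332  0.188 -0.622  2.384  1.774  0.447 -0.561] tcp [ 0.562 -0.029  0.172]
t 8.2 tcp [ 0.5621 -0.0286  0.1724] F [ 0.3 -0.2 -0.6] w 0.0876
w/row [-0.052 -0.007 -0.057]
d/row [0.016 0.092 0.416] total mm [ 68.4   5.1 -76. ]
```

View pics/w3.png

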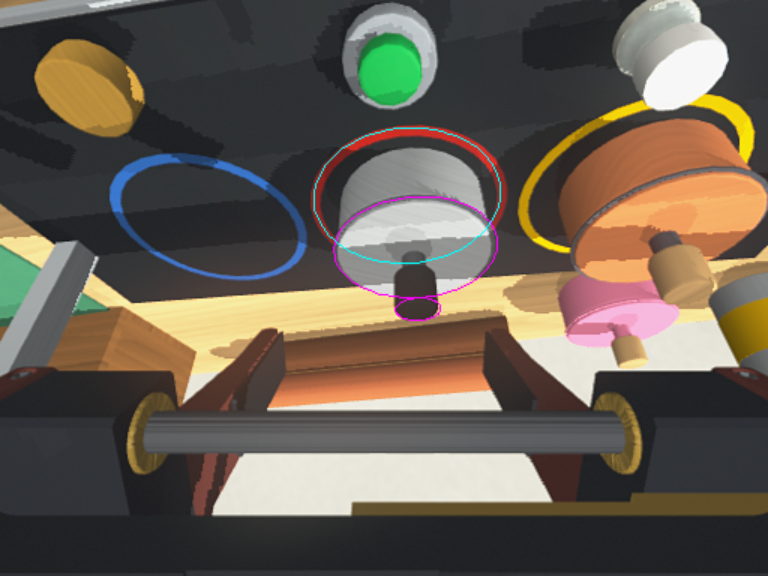

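The knob is at (417,300), between the fingers, and the overlay agrees. Closing in.

Emit:
{"method": "jog_arm", "body": {
  "targets": [
    {"grip": 0, "dx": 0, "dy": 0.2, "dz": 0.3, "wx": -0.1, "wy": 0, "wz": -0.1},
    {"grip": 0, "dx": 0, "dy": 0.2, "dz": 0.4, "wx": -0.1, "wy": 0, "wz": -0.1},
    {"grip": 0, "dx": 0, "dy": 0.1, "dz": 0.5, "wx": -0.1, "wy": 0, "wz": -0.1},
    {"grip": 0, "dx": 0, "dy": 0.1, "dz": 0.5, "wx": -0.1, "wy": 0, "wz": -0.1},
    {"grip": 0, "dx": 0, "dy": 0.1, "dz": 0.5, "wx": 0, "wy": 0, "wz": 0},
    {"grip": 0, "dx": 0, "dy": 0.05, "dz": 0.5, "wx": 0, "wy": 0, "wz": 0},
    {"grip": 0, "dx": 0.1, "dy": 0, "dz": 0.4, "wx": 0, "wy": 0, "wz": 0},
    {"grip": 0, "dx": 0, "dy": 0, "dz": 0.2, "wx": 0, "wy": 0, "wz": 0}
  ]
}}

```text
clock: 8.92
tcp_pos: [0.632, -0.0248, 0.0975]
tcp_rot: [0.363, 0.1, 0.926, -0.038]
wrist_force: [-0.1, -0.1, 0.3]
grip_width: 0.0879
grasp_force: 0.0
```

```bash
python3 - <<'E'
from h import *
log();go((.618,-.021),.110,n=1)
E
```

```text
q [ 0.339  0.478 -0.627  2.291  2.094  0.585 -0.747] tcp [ 0.632 -0.025  0.098]
t 8.92 tcp [ 0.632  -0.0248  0.0975] F [-0.1 -0.1  0.3] w 0.0879
w/row [-0.081 -0.048 -0.132]
d/row [ 0.069  0.031 -0.009] total mm [-1.5  1.3 -1.2]
```

Emit:
{"method": "jog_arm", "body": {
  "targets": [
    {"grip": 120, "dx": 0.05, "dy": 0.04, "dz": 0, "wx": 0, "wy": 0, "wz": 0},
    {"grip": 150, "dx": 0, "dy": 0, "dz": 0, "wx": 0, "wy": 0, "wz": 0},
    {"grip": 190, "dx": 0, "dy": 0, "dz": 0, "wx": 0, "wy": 0, "wz": 0},
    {"grip": 210, "dx": 0, "dy": 0, "dz": 0, "wx": 0, "wy": 0, "wz": 0},
    {"grip": 210, "dx": 0, "dy": 0, "dz": 0, "wx": 0, "wy": 0, "wz": 0},
    {"grip": 210, "dx": 0, "dy": 0, "dz": 0, "wx": 0, "wy": 0, "wz": 0},
    {"grip": 210, "dx": 0, "dy": 0, "dz": 0, "wx": 0, "wy": 0, "wz": 0},
    {"grip": 210, "dx": 0, "dy": 0, "dz": 0, "wx": 0, "wy": 0, "wz": 0}
  ],
  "squeeze": 10
}}

```text
clock: 9.58
tcp_pos: [0.6316, -0.0219, 0.0985]
tcp_rot: [0.364, 0.098, 0.926, -0.037]
wrist_force: [-0.1, 0.2, -0.5]
grip_width: 0.038
grasp_force: 0.0
```

```bash
python3 - <<'E'
from h import *
s=manip.observe();gp=s['tcp_pos']-.0187*rot(s['tcp_rot']).as_matrix()[:,2];print('grasp pt',gp.round(4),s['grasp_force'],s['wrist_force'])
b=np.array([.6055,-.1799]);c0=gp[:2]*0+[.618,-.021]
D=np.r_[b-[.6175,-.0205],0];M=rot(s['tcp_rot']).as_matrix()
print('d tot units',(M.T@D/.03).round(2))
E
```

```text
grasp pt [ 0.6192 -0.0193  0.1122] 0.0 [-0.07341621  0.18825331 -0.48835065]
d tot units [-0.54 -5.28  0.47]
```

Emit:
{"method": "jog_arm", "body": {
  "targets": [
    {"grip": 210, "dx": 0, "dy": 0, "dz": 0, "wx": 0, "wy": 0, "wz": 0},
    {"grip": 210, "dx": 0, "dy": 0, "dz": 0, "wx": 0, "wy": 0, "wz": 0},
    {"grip": 210, "dx": 0, "dy": 0, "dz": 0, "wx": 0, "wy": 0, "wz": 0},
    {"grip": 210, "dx": 0, "dy": 0, "dz": 0, "wx": 0, "wy": 0, "wz": 0}
  ]
}}

```text
clock: 9.92
tcp_pos: [0.6316, -0.0237, 0.0984]
tcp_rot: [0.364, 0.1, 0.925, -0.038]
wrist_force: [-2.4, -5.1, 2.1]
grip_width: 0.0279
grasp_force: 10.0
```

```bash
python3 - <<'E'
from h import *
s=manip.observe();gp=s['tcp_pos']-.0187*rot(s['tcp_rot']).as_matrix()[:,2];print('grasp pt',gp.round(4),s['grasp_force'],s['wrist_force'],s['grip_width'])
E
```

```text
grasp pt [ 0.6192 -0.021   0.1121] 10.0017549097538 [-2.36189597 -5.05729144  2.14534563] 0.02790398775719332
```

Emit:
{"method": "jog_arm", "body": {
  "targets": [
    {"grip": 210, "dx": -0.02, "dy": -0.2, "dz": 0.02, "wx": 0, "wy": 0, "wz": 0},
    {"grip": 210, "dx": -0.04, "dy": -0.4, "dz": 0.04, "wx": 0, "wy": 0, "wz": 0},
    {"grip": 210, "dx": -0.04, "dy": -0.4, "dz": 0.04, "wx": 0, "wy": 0, "wz": 0},
    {"grip": 210, "dx": -0.04, "dy": -0.4, "dz": 0.04, "wx": 0, "wy": 0, "wz": 0},
    {"grip": 210, "dx": -0.04, "dy": -0.4, "dz": 0.04, "wx": 0, "wy": 0, "wz": 0},
    {"grip": 210, "dx": -0.02, "dy": -0.2, "dz": 0.02, "wx": 0, "wy": 0, "wz": 0}
  ]
}}

```text
clock: 10.42
tcp_pos: [0.6283, -0.08, 0.0985]
tcp_rot: [0.364, 0.096, 0.926, -0.035]
wrist_force: [0.8, 5.9, 3.7]
grip_width: 0.0279
grasp_force: 10.0
```

```bash
cat >> h.py <<'E'
def slide(b):
    s=manip.observe();M=rot(s['tcp_rot']).as_matrix();gp=s['tcp_pos']-.0187*M[:,2]
    print('q',s['qpos'].round(2),'gp',gp.round(4),'tcpz',s['tcp_pos'][2].round(4),'F',s['wrist_force'].round(1),'w',round(s['grip_width'],4),'units',(M.T@np.r_[np.array(b)-gp[:2],0]/.03).round(2),'M row z',M[2].round(3),'lean',np.degrees(np.arccos(-M[2,2])).round(1))
E
python3 -c "
from h import *
slide((.6065,-.180))"
```

```text
q [ 0.48  0.47 -0.62  2.3   2.25  0.51 -0.78] gp [ 0.6158 -0.0775  0.1122] tcpz 0.0985 F [0.8 5.9 3.7] w 0.0279 units [-0.3  -3.41  0.25] M row z [-0.681  0.006 -0.732] lean 42.9
```

Emit:
{"method": "jog_arm", "body": {
  "targets": [
    {"grip": 210, "dx": -0.02, "dy": -0.2, "dz": 0.02, "wx": 0, "wy": 0, "wz": 0},
    {"grip": 210, "dx": -0.05, "dy": -0.5, "dz": 0.04, "wx": 0, "wy": 0, "wz": 0},
    {"grip": 210, "dx": -0.05, "dy": -0.6, "dz": 0.05, "wx": 0, "wy": 0, "wz": 0},
    {"grip": 210, "dx": -0.05, "dy": -0.6, "dz": 0.05, "wx": 0, "wy": 0, "wz": 0},
    {"grip": 210, "dx": -0.05, "dy": -0.6, "dz": 0.04, "wx": 0, "wy": 0, "wz": 0},
    {"grip": 210, "dx": -0.05, "dy": -0.5, "dz": 0.04, "wx": 0, "wy": 0, "wz": 0},
    {"grip": 210, "dx": -0.02, "dy": -0.3, "dz": 0.02, "wx": 0, "wy": 0, "wz": 0},
    {"grip": 210, "dx": 0, "dy": -0.1, "dz": 0, "wx": 0, "wy": 0, "wz": 0}
  ]
}}

```text
clock: 11.08
tcp_pos: [0.6185, -0.1835, 0.0983]
tcp_rot: [0.364, 0.097, 0.925, -0.036]
wrist_force: [1.8, 7.2, 5.3]
grip_width: 0.0276
grasp_force: 10.0
```

```bash
python3 -c "
from h import *
slide((.6065,-.180))"
```

```text
q [ 0.75  0.49 -0.63  2.27  2.51  0.38 -0.8 ] gp [ 0.606 -0.181  0.112] tcpz 0.0983 F [1.8 7.2 5.3] w 0.0276 units [-0.01  0.03  0.01] M row z [-0.681  0.005 -0.732] lean 43.0
```

Emit:
{"method": "jog_arm", "body": {
  "targets": [
    {"grip": 210, "dx": 0, "dy": 0.02, "dz": 0, "wx": 0, "wy": 0, "wz": 0},
    {"grip": 80, "dx": 0, "dy": 0, "dz": 0, "wx": 0, "wy": 0, "wz": 0},
    {"grip": 80, "dx": 0, "dy": 0, "dz": 0, "wx": 0, "wy": 0, "wz": 0},
    {"grip": 80, "dx": 0, "dy": 0, "dz": 0, "wx": 0, "wy": 0, "wz": 0},
    {"grip": 80, "dx": 0, "dy": 0, "dz": 0, "wx": 0, "wy": 0, "wz": 0},
    {"grip": 80, "dx": 0, "dy": 0, "dz": -0.2, "wx": 0, "wy": 0, "wz": 0},
    {"grip": 80, "dx": 0, "dy": 0, "dz": -0.5, "wx": 0, "wy": 0, "wz": 0},
    {"grip": 80, "dx": 0, "dy": 0, "dz": -0.8, "wx": 0, "wy": 0, "wz": 0}
  ]
}}

```text
clock: 11.75
tcp_pos: [0.5872, -0.1772, 0.1295]
tcp_rot: [0.363, 0.099, 0.926, -0.036]
wrist_force: [0.3, -0.2, 1.5]
grip_width: 0.0603
grasp_force: 0.0
```

Emit:
{"method": "jog_arm", "body": {
  "targets": [
    {"grip": 40, "dx": 0, "dy": 0, "dz": -0.8, "wx": 0, "wy": 0, "wz": 0},
    {"grip": 20, "dx": 0, "dy": 0.5, "dz": -0.3, "wx": 0, "wy": 0, "wz": 0},
    {"grip": 0, "dx": 0, "dy": 0.8, "dz": 0, "wx": 0, "wy": 0, "wz": 0},
    {"grip": 0, "dx": 0, "dy": 0.8, "dz": 0, "wx": 0, "wy": 0, "wz": 0},
    {"grip": 0, "dx": 0, "dy": 0.8, "dz": 0, "wx": 0, "wy": 0, "wz": 0},
    {"grip": 0, "dx": 0, "dy": 0.8, "dz": 0, "wx": 0, "wy": 0, "wz": 0},
    {"grip": 0, "dx": 0, "dy": 0.5, "dz": 0, "wx": 0, "wy": 0, "wz": 0},
    {"grip": 0, "dx": 0, "dy": 0, "dz": 0, "wx": 0, "wy": 0, "wz": 0}
  ]
}}

```text
clock: 12.42
tcp_pos: [0.5925, -0.0455, 0.1557]
tcp_rot: [0.364, 0.096, 0.926, -0.035]
wrist_force: [0.3, 0.3, -0.2]
grip_width: 0.0879
grasp_force: 0.0
```

```bash
python3 - <<'E'
from h import *
log();go((.638,.1345),.110,bk=.09)
s=manip.observe();im=cams.snapshot('wrist');C=cam('wrist',s)
t=np.linspace(0,2*np.pi,80)[:,None]
def circ(c,z,r,col):
    cv2.polylines(im,[proj(C,np.array([*c,z])+r*np.hstack([np.cos(t),np.sin(t),0*t])).round().astype(int)],True,col,1)
c=(.638,.1345);circ(c,.08,.0545,(255,0,255));circ(c,.122,.014,(255,0,255))
c=(.6055,-.1805);circ(c,.08,.0545,(255,0,255));circ(c,.122,.014,(255,0,255))
for c in((.6055,-.1799),(.6236,-.0265)):circ(c,.03,.0695,(255,255,0))
cv2.imwrite('pics/w4.png',cv2.resize(im,(768,576)))
E
```

```text
q [ 0.367  0.265 -0.571  2.349  1.995  0.404 -0.655] tcp [ 0.593 -0.046  0.156]
t 12.42 tcp [ 0.5925 -0.0455  0.1557] F [ 0.3  0.3 -0.2] w 0.0879
w/row [ 0.001 -0.002 -0.01 ]
d/row [ 0.109  0.772 -0.132] total mm [ -2.2 189.7   6.4]
```

View pics/w4.png

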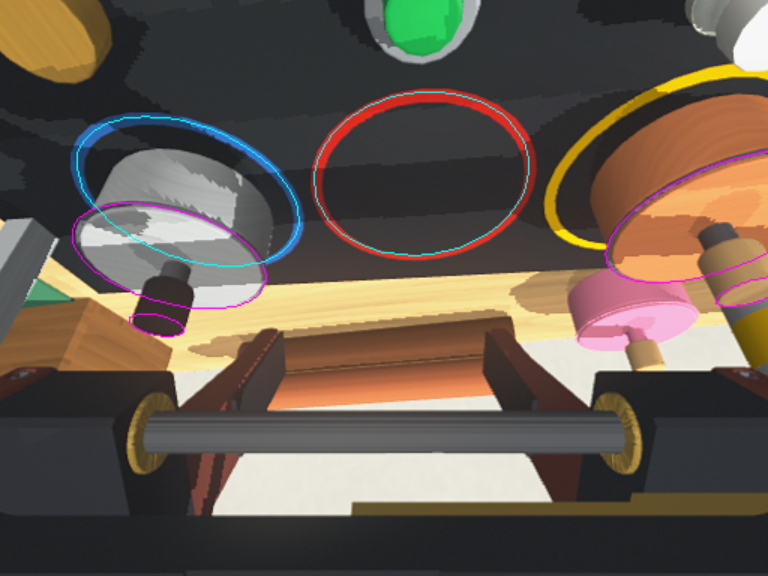

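The wax pot stands centred in blue (knob at (160,315), overlay coincident), and the glue overlay fits. On to the glue pot.

Emit:
{"method": "jog_arm", "body": {
  "targets": [
    {"grip": 0, "dx": 0.1, "dy": 0.5, "dz": -0.3, "wx": 0, "wy": 0, "wz": 0},
    {"grip": 0, "dx": 0.1, "dy": 0.8, "dz": -0.3, "wx": 0, "wy": 0, "wz": 0},
    {"grip": 0, "dx": 0.1, "dy": 0.9, "dz": -0.2, "wx": 0, "wy": 0, "wz": 0},
    {"grip": 0, "dx": 0.1, "dy": 0.9, "dz": -0.1, "wx": 0, "wy": 0, "wz": 0},
    {"grip": 0, "dx": 0.1, "dy": 0.9, "dz": -0.1, "wx": 0, "wy": 0, "wz": 0},
    {"grip": 0, "dx": 0.1, "dy": 0.9, "dz": -0.1, "wx": 0, "wy": 0, "wz": 0},
    {"grip": 0, "dx": 0.1, "dy": 0.8, "dz": 0, "wx": 0, "wy": 0, "wz": 0},
    {"grip": 0, "dx": 0.1, "dy": 0.4, "dz": 0, "wx": 0, "wy": 0, "wz": 0}
  ]
}}

```text
clock: 13.13
tcp_pos: [0.5916, 0.1393, 0.1642]
tcp_rot: [0.364, 0.098, 0.925, -0.036]
wrist_force: [0.4, -0.0, -0.0]
grip_width: 0.0879
grasp_force: 0.0
```

```bash
python3 - <<'E'
from h import *
log();go((.638,.1345),.110)
s=manip.observe();im=cams.snapshot('wrist');C=cam('wrist',s)
t=np.linspace(0,2*np.pi,80)[:,None]
def circ(c,z,r,col):
    cv2.polylines(im,[proj(C,np.array([*c,z])+r*np.hstack([np.cos(t),np.sin(t),0*t])).round().astype(int)],True,col,1)
c=(.638,.1345);circ(c,.08,.0545,(255,0,255));circ(c,.122,.014,(255,0,255))
cv2.imwrite('pics/w5.png',cv2.resize(im,(768,576)))
E
```

```text
q [-0.008  0.345 -0.7    2.237  1.558  0.738 -0.568] tcp [0.592 0.139 0.164]
t 13.13 tcp [0.5916 0.1393 0.1642] F [ 0.4 -0.  -0. ] w 0.0879
w/row [-0.003 -0.001 -0.015]
d/row [0.012 0.019 0.375] total mm [ 58.9  -7.4 -67.9]
```

View pics/w5.png

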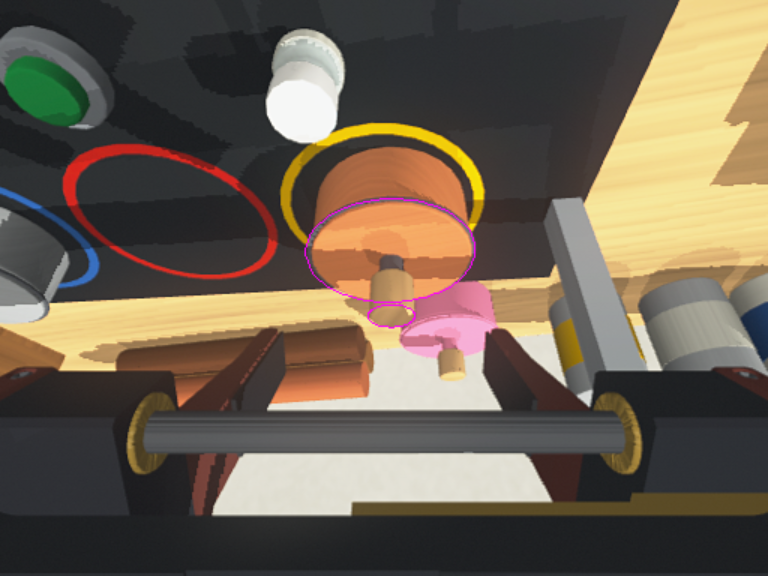

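The glue knob at (391,298) lies between the fingers, and the overlay fits.

Emit:
{"method": "jog_arm", "body": {
  "targets": [
    {"grip": 0, "dx": 0, "dy": 0.05, "dz": 0.3, "wx": 0, "wy": 0, "wz": -0.1},
    {"grip": 0, "dx": 0, "dy": 0.05, "dz": 0.5, "wx": 0, "wy": 0, "wz": 0},
    {"grip": 0, "dx": 0, "dy": 0.05, "dz": 0.5, "wx": 0, "wy": 0, "wz": 0},
    {"grip": 40, "dx": 0, "dy": 0, "dz": 0.5, "wx": 0, "wy": 0, "wz": 0},
    {"grip": 80, "dx": 0, "dy": 0, "dz": 0.5, "wx": 0, "wy": 0, "wz": 0},
    {"grip": 100, "dx": 0.05, "dy": 0, "dz": 0.4, "wx": 0, "wy": 0, "wz": 0},
    {"grip": 110, "dx": 0, "dy": 0, "dz": 0.25, "wx": 0, "wy": 0, "wz": 0},
    {"grip": 120, "dx": 0, "dy": 0, "dz": 0, "wx": 0, "wy": 0, "wz": 0}
  ]
}}

```text
clock: 13.85
tcp_pos: [0.6501, 0.127, 0.0965]
tcp_rot: [0.363, 0.096, 0.926, -0.039]
wrist_force: [-0.5, -0.9, -0.4]
grip_width: 0.0582
grasp_force: 0.0
```

```bash
python3 - <<'E'
from h import *
go((.638,.1345),.110,n=1);slide((.638,.1345))
E
```

```text
t 13.85 tcp [0.6501 0.127  0.0965] F [-0.5 -0.9 -0.4] w 0.0582
w/row [-0.082 -0.038 -0.032]
d/row [ 0.019  0.163 -0.012] total mm [ 0.4  4.9 -0.1]
q [-0.01  0.54 -0.63  2.17  1.79  0.76 -0.68] gp [0.6377 0.1297 0.1102] tcpz 0.0965 F [-0.5 -0.9 -0.4] w 0.0582 units [ 0.02  0.16 -0.02] M row z [-0.68  -0.003 -0.734] lean 42.8
```

Emit:
{"method": "jog_arm", "body": {
  "targets": [
    {"grip": 120, "dx": 0, "dy": 0.15, "dz": 0, "wx": 0, "wy": 0, "wz": 0},
    {"grip": 150, "dx": 0, "dy": 0, "dz": 0, "wx": 0, "wy": 0, "wz": 0},
    {"grip": 210, "dx": 0, "dy": 0, "dz": 0, "wx": 0, "wy": 0, "wz": 0},
    {"grip": 210, "dx": 0, "dy": 0, "dz": 0, "wx": 0, "wy": 0, "wz": 0},
    {"grip": 210, "dx": 0, "dy": 0, "dz": 0, "wx": 0, "wy": 0, "wz": 0},
    {"grip": 210, "dx": 0, "dy": 0, "dz": 0, "wx": 0, "wy": 0, "wz": 0},
    {"grip": 210, "dx": 0, "dy": 0, "dz": 0, "wx": 0, "wy": 0, "wz": 0},
    {"grip": 210, "dx": 0, "dy": 0, "dz": 0, "wx": 0, "wy": 0, "wz": 0}
  ],
  "squeeze": 10
}}

```text
clock: 14.52
tcp_pos: [0.6508, 0.1328, 0.0985]
tcp_rot: [0.364, 0.095, 0.926, -0.039]
wrist_force: [-3.8, -4.8, 6.5]
grip_width: 0.0278
grasp_force: 10.0
```

```bash
python3 - <<'E'
from h import *
slide((.6236,-.0265))
E
```

```text
q [-0.02  0.55 -0.63  2.16  1.78  0.77 -0.68] gp [0.6383 0.1354 0.1122] tcpz 0.0985 F [-3.8 -4.8  6.5] w 0.0278 units [-0.44 -5.38  0.44] M row z [-0.682 -0.003 -0.732] lean 43.0
```

Emit:
{"method": "jog_arm", "body": {
  "targets": [
    {"grip": 210, "dx": -0.02, "dy": -0.2, "dz": 0.02, "wx": 0, "wy": 0, "wz": 0},
    {"grip": 210, "dx": -0.04, "dy": -0.4, "dz": 0.04, "wx": 0, "wy": 0, "wz": 0},
    {"grip": 210, "dx": -0.04, "dy": -0.5, "dz": 0.04, "wx": 0, "wy": 0, "wz": 0},
    {"grip": 210, "dx": -0.04, "dy": -0.5, "dz": 0.04, "wx": 0, "wy": 0, "wz": 0},
    {"grip": 210, "dx": -0.04, "dy": -0.5, "dz": 0.04, "wx": 0, "wy": 0, "wz": 0},
    {"grip": 210, "dx": -0.04, "dy": -0.5, "dz": 0.04, "wx": 0, "wy": 0, "wz": 0},
    {"grip": 210, "dx": -0.02, "dy": -0.2, "dz": 0.02, "wx": 0, "wy": 0, "wz": 0}
  ]
}}

```text
clock: 15.1
tcp_pos: [0.644, 0.0508, 0.0985]
tcp_rot: [0.364, 0.093, 0.926, -0.037]
wrist_force: [0.1, 6.9, 4.2]
grip_width: 0.0278
grasp_force: 10.0
```

```bash
python3 - <<'E'
from h import *
slide((.6236,-.0265))
E
```

```text
q [ 0.14  0.5  -0.6   2.24  1.94  0.66 -0.72] gp [0.6315 0.0534 0.1122] tcpz 0.0985 F [0.1 6.9 4.2] w 0.0278 units [-0.2  -2.66  0.19] M row z [-0.681 -0.    -0.732] lean 42.9
```

Emit:
{"method": "jog_arm", "body": {
  "targets": [
    {"grip": 210, "dx": -0.02, "dy": -0.2, "dz": 0.02, "wx": 0, "wy": 0, "wz": 0},
    {"grip": 210, "dx": -0.03, "dy": -0.4, "dz": 0.03, "wx": 0, "wy": 0, "wz": 0},
    {"grip": 210, "dx": -0.04, "dy": -0.5, "dz": 0.03, "wx": 0, "wy": 0, "wz": 0},
    {"grip": 210, "dx": -0.03, "dy": -0.5, "dz": 0.03, "wx": 0, "wy": 0, "wz": 0},
    {"grip": 210, "dx": -0.03, "dy": -0.5, "dz": 0.03, "wx": 0, "wy": 0, "wz": 0},
    {"grip": 210, "dx": -0.03, "dy": -0.4, "dz": 0.03, "wx": 0, "wy": 0, "wz": 0},
    {"grip": 210, "dx": 0, "dy": -0.1, "dz": 0, "wx": 0, "wy": 0, "wz": 0},
    {"grip": 210, "dx": 0, "dy": 0, "dz": 0, "wx": 0, "wy": 0, "wz": 0}
  ]
}}

```text
clock: 15.77
tcp_pos: [0.6357, -0.0279, 0.0985]
tcp_rot: [0.364, 0.094, 0.926, -0.038]
wrist_force: [-2.2, 1.6, 5.3]
grip_width: 0.0279
grasp_force: 10.0
```

```bash
python3 - <<'E'
from h import *
slide((.6236,-.0265))
E
```

```text
q [ 0.31  0.47 -0.58  2.29  2.12  0.56 -0.77] gp [ 0.6232 -0.0253  0.1122] tcpz 0.0985 F [-2.2  1.6  5.3] w 0.0279 units [-0.01 -0.04  0.01] M row z [-0.682 -0.002 -0.732] lean 43.0
```

Emit:
{"method": "jog_arm", "body": {
  "targets": [
    {"grip": 80, "dx": 0, "dy": -0.02, "dz": 0, "wx": 0, "wy": 0, "wz": 0},
    {"grip": 80, "dx": 0, "dy": 0, "dz": 0, "wx": 0, "wy": 0, "wz": 0},
    {"grip": 80, "dx": 0, "dy": 0, "dz": 0, "wx": 0, "wy": 0, "wz": 0},
    {"grip": 80, "dx": 0, "dy": 0, "dz": 0, "wx": 0, "wy": 0, "wz": 0},
    {"grip": 80, "dx": 0, "dy": 0, "dz": -0.2, "wx": 0, "wy": 0, "wz": 0},
    {"grip": 80, "dx": 0, "dy": 0, "dz": -0.5, "wx": 0, "wy": 0, "wz": 0},
    {"grip": 80, "dx": 0, "dy": 0, "dz": -0.8, "wx": 0, "wy": 0, "wz": 0},
    {"grip": 80, "dx": 0, "dy": 0, "dz": -0.8, "wx": 0, "wy": 0, "wz": 0}
  ]
}}

```text
clock: 16.43
tcp_pos: [0.5879, -0.0187, 0.148]
tcp_rot: [0.363, 0.095, 0.926, -0.038]
wrist_force: [-0.1, 0.3, 0.3]
grip_width: 0.0602
grasp_force: 0.0
```

```bash
python3 - <<'E'
from h import *
log();s=manip.observe();q0=s['qpos'];im=cams.snapshot('wrist');C=cam('wrist',s)
t=np.linspace(0,2*np.pi,80)[:,None]
def circ(c,z,r,col):
    cv2.polylines(im,[proj(C,np.array([*c,z])+r*np.hstack([np.cos(t),np.sin(t),0*t])).round().astype(int)],True,col,1)
c=(.6236,-.0258);circ(c,.08,.0545,(255,0,255));circ(c,.122,.014,(255,0,255))
for c in((.6055,-.1799),(.6236,-.0265)):circ(c,.03,.0695,(255,255,0))
for z,co in((.045,(0,255,255)),(.055,(255,255,255)),(.065,(0,0,255))):circ((.5097,-.0125),z,.016,co)
cv2.imwrite('pics/w6.png',cv2.resize(im,(768,576)))
for lean in(43,35,25,15):
  for yaw in(-.2,-.5,-.8):
    Rw=wantd(lean,yaw,-1);r=ik(np.array([.5097,-.0125,.055]),Rw,q0,.02);print(lean,yaw,r[0].round(2),np.round(r[1:],3))
E
```

```text
q [ 0.285  0.28  -0.573  2.36   1.946  0.465 -0.669] tcp [ 0.588 -0.019  0.148]
43 -0.2 [ 0.81  1.1  -1.47  2.54  2.08  1.43 -0.51] [0.001 0.004 0.   ]
43 -0.5 [ 0.04  0.53 -0.62  2.49  1.87  0.93 -1.15] [0.    0.    0.046]
43 -0.8 [-0.1   0.56 -0.57  2.35  1.52  1.02 -1.15] [0.    0.    0.161]
35 -0.2 [ 0.31  0.42 -0.64  2.48  2.08  0.55 -0.85] [0.    0.    0.049]
35 -0.5 [ 0.12  0.44 -0.6   2.42  1.7   0.71 -0.89] [0.    0.    0.103]
35 -0.8 [ 0.03  0.5  -0.6   2.3   1.41  0.87 -0.94] [0.    0.    0.197]
25 -0.2 [ 0.33  0.38 -0.6   2.35  1.46  0.37 -0.19] [0.    0.    0.155]
25 -0.5 [ 0.28  0.42 -0.66  2.31  1.33  0.58 -0.42] [0.    0.    0.194]
25 -0.8 [ 0.22  0.47 -0.68  2.23  1.19  0.76 -0.61] [0.    0.    0.258]
15 -0.2 [ 0.7   0.56 -1.02  2.2   1.08  0.66  0.29] [0.    0.    0.286]
15 -0.5 [ 0.56  0.53 -0.92  2.18  1.04  0.7  -0.02] [0.    0.    0.303]
15 -0.8 [ 0.46  0.53 -0.86  2.14  0.98  0.78 -0.3 ] [0.    0.    0.336]
```

View pics/w6.png

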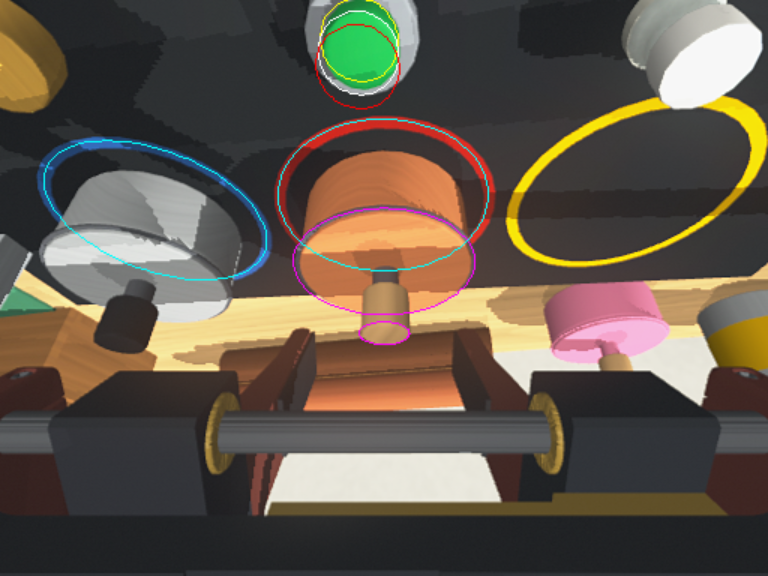

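The glue pot stands centred in red and the wax pot is still in blue. The green button's top is at (362,45), matching z ≈ 0.05.

```bash
python3 - <<'E'
from h import *
q0=manip.observe()['qpos'];Rw=wantd(25,-.4,-1)
r=ik(np.array([.5097,-.0125,.10]),Rw,q0,.02);print(r[0].round(2),np.round(r[1:],3))
rw=rows(q0,r[0],8);print(rw.round(2));print(sim(q0,rw).round(2))
for a in np.linspace(0,1,5):p,M=fk(q0+a*(r[0]-q0));print(p.round(3),M[:,2].round(2))
E
```

```text
[ 0.44  0.33 -0.8   2.29  1.15  0.56 -0.11] [0.   0.   0.21]
[[ 0.25 -0.18  0.03  0.26  0.32  0.26]
 [ 0.29 -0.16  0.02  0.24  0.36  0.25]
 [ 0.33 -0.13  0.01  0.21  0.4   0.24]
 [ 0.37 -0.1   0.    0.19  0.44  0.24]
 [ 0.4  -0.07 -0.01  0.15  0.47  0.23]
 [ 0.44 -0.03 -0.02  0.12  0.51  0.22]
 [ 0.47  0.01 -0.03  0.08  0.54  0.21]
 [ 0.5   0.05 -0.04  0.04  0.57  0.19]]
[ 0.25  0.28 -0.58  2.3   1.08  0.48 -0.05]
[ 0.585 -0.018  0.151] [ 0.67 -0.14 -0.73]
[ 0.573 -0.026  0.139] [ 0.61 -0.17 -0.77]
[ 0.555 -0.028  0.126] [ 0.55 -0.19 -0.81]
[ 0.534 -0.024  0.112] [ 0.47 -0.19 -0.86]
[ 0.51  -0.012  0.1  ] [ 0.39 -0.16 -0.91]
```

Emit:
{"method": "jog_arm", "body": {
  "targets": [
    {"grip": 100, "dx": 0.25, "dy": -0.18, "dz": -0.1, "wx": 0.26, "wy": 0.32, "wz": 0.26},
    {"grip": 140, "dx": 0.3, "dy": -0.16, "dz": -0.1, "wx": 0.24, "wy": 0.36, "wz": 0.25},
    {"grip": 180, "dx": 0.33, "dy": -0.13, "dz": 0, "wx": 0.2, "wy": 0.4, "wz": 0.24},
    {"grip": 220, "dx": 0.37, "dy": -0.1, "dz": 0, "wx": 0.2, "wy": 0.44, "wz": 0.24},
    {"grip": 255, "dx": 0.4, "dy": -0.07, "dz": 0, "wx": 0.15, "wy": 0.47, "wz": 0.23},
    {"grip": 255, "dx": 0.44, "dy": -0.03, "dz": 0, "wx": 0.12, "wy": 0.5, "wz": 0.22},
    {"grip": 255, "dx": 0.47, "dy": 0, "dz": 0, "wx": 0.08, "wy": 0.54, "wz": 0.2},
    {"grip": 255, "dx": 0.5, "dy": 0.05, "dz": 0, "wx": 0.04, "wy": 0.57, "wz": 0.2}
  ]
}}

```text
clock: 17.15
tcp_pos: [0.5087, -0.0126, 0.1002]
tcp_rot: [0.211, 0.195, 0.957, -0.043]
wrist_force: [0.1, 0.3, 0.0]
grip_width: 0.0105
grasp_force: 0.0
```

```bash
python3 - <<'E'
from h import *
log();plan([.5097,-.0125,.065],None,4);M=rot(manip.observe()['tcp_rot']).as_matrix();print(M.round(2),(M.T@[0,0,-1]).round(3))
E
```

```text
q [ 0.255  0.279 -0.573  2.301  1.065  0.48  -0.044] tcp [ 0.509 -0.013  0.1  ]
t 17.15 tcp [ 0.5087 -0.0126  0.1002] F [0.1 0.3 0. ] w 0.0105
d/row [0.116 0.004 0.27 ] total mm [  1.    0.1 -35.2]
[[-0.83  0.39  0.39]
 [ 0.36  0.92 -0.16]
 [-0.42  0.   -0.91]] [ 0.42  -0.001  0.908]
```

Emit:
{"method": "jog_arm", "body": {
  "targets": [
    {"grip": 255, "dx": 0.12, "dy": 0, "dz": 0.27, "wx": 0, "wy": 0, "wz": 0},
    {"grip": 255, "dx": 0.12, "dy": 0, "dz": 0.27, "wx": 0, "wy": 0, "wz": 0},
    {"grip": 255, "dx": 0.12, "dy": 0, "dz": 0.27, "wx": 0, "wy": 0, "wz": 0},
    {"grip": 255, "dx": 0.12, "dy": 0, "dz": 0.27, "wx": 0, "wy": 0, "wz": 0},
    {"grip": 255, "dx": 0, "dy": 0, "dz": 0, "wx": 0, "wy": 0, "wz": 0},
    {"grip": 255, "dx": 0, "dy": 0, "dz": 0, "wx": 0, "wy": 0, "wz": 0}
  ]
}}

```text
clock: 17.65
tcp_pos: [0.5096, -0.013, 0.0647]
tcp_rot: [0.211, 0.195, 0.957, -0.043]
wrist_force: [-0.4, 0.3, 0.1]
grip_width: 0.0006
grasp_force: 0.0
```

Emit:
{"method": "jog_arm", "body": {
  "targets": [
    {"grip": 255, "dx": 0.04, "dy": 0, "dz": 0.1, "wx": 0, "wy": 0, "wz": 0},
    {"grip": 255, "dx": 0.04, "dy": 0, "dz": 0.09, "wx": 0, "wy": 0, "wz": 0},
    {"grip": 255, "dx": 0, "dy": 0, "dz": 0, "wx": 0, "wy": 0, "wz": 0}
  ]
}}

```text
clock: 17.9
tcp_pos: [0.5102, -0.0133, 0.0587]
tcp_rot: [0.212, 0.195, 0.957, -0.043]
wrist_force: [0.6, 0.4, 0.3]
grip_width: 0.0005
grasp_force: 0.0
```

Emit:
{"method": "jog_arm", "body": {
  "targets": [
    {"grip": 255, "dx": 0.04, "dy": 0, "dz": 0.1, "wx": 0, "wy": 0, "wz": 0},
    {"grip": 255, "dx": 0.04, "dy": 0, "dz": 0.09, "wx": 0, "wy": 0, "wz": 0},
    {"grip": 255, "dx": 0, "dy": 0, "dz": 0, "wx": 0, "wy": 0, "wz": 0}
  ]
}}

```text
clock: 18.15
tcp_pos: [0.5106, -0.0133, 0.0524]
tcp_rot: [0.212, 0.195, 0.957, -0.043]
wrist_force: [0.1, 0.1, 3.3]
grip_width: 0.0003
grasp_force: 1.8
```

Emit:
{"method": "jog_arm", "body": {
  "targets": [
    {"grip": 255, "dx": 0.04, "dy": 0, "dz": 0.09, "wx": 0, "wy": 0, "wz": 0},
    {"grip": 255, "dx": 0, "dy": 0, "dz": 0, "wx": 0, "wy": 0, "wz": 0}
  ]
}}

```text
clock: 18.32
tcp_pos: [0.5108, -0.0133, 0.05]
tcp_rot: [0.212, 0.195, 0.957, -0.043]
wrist_force: [-5.0, -0.6, 12.4]
grip_width: 0.0005
grasp_force: 6.0
```

Emit:
{"method": "jog_arm", "body": {
  "targets": [
    {"grip": 255, "dx": 0.02, "dy": 0, "dz": 0.05, "wx": 0, "wy": 0, "wz": 0},
    {"grip": 255, "dx": 0, "dy": 0, "dz": 0, "wx": 0, "wy": 0, "wz": 0}
  ]
}}

```text
clock: 18.48
tcp_pos: [0.511, -0.0133, 0.0493]
tcp_rot: [0.213, 0.195, 0.956, -0.043]
wrist_force: [-12.5, 2.1, 29.0]
grip_width: 0.0007
grasp_force: 14.2
```

```bash
python3 - <<'E'
from h import *
s=manip.observe();im=cams.snapshot('wrist');print(s['tcp_pos'],s['wrist_force'])
cv2.imwrite('pics/w7.png',im)
E
```

```text
[ 0.51097544 -0.01333612  0.04934328] [-12.51315596   2.08093271  28.9776297 ]
```

View pics/w7.png

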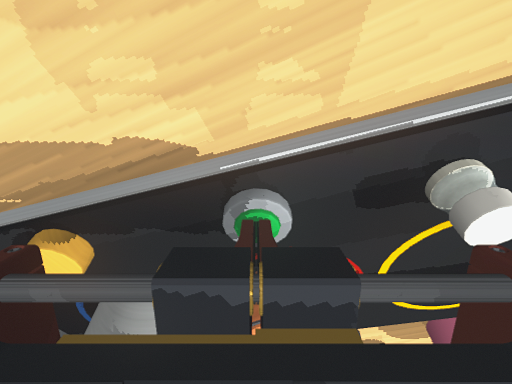

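The closed fingertips sit on the green disc at (257,225), now sunk in its housing, with a hard stop at 29 N, so it is fully down. Letting go.

Emit:
{"method": "jog_arm", "body": {
  "targets": [
    {"grip": 255, "dx": -0.1, "dy": 0, "dz": -0.2, "wx": 0, "wy": 0, "wz": 0},
    {"grip": 255, "dx": -0.2, "dy": 0, "dz": -0.4, "wx": 0, "wy": 0, "wz": 0},
    {"grip": 255, "dx": -0.2, "dy": 0, "dz": -0.6, "wx": 0, "wy": 0, "wz": 0},
    {"grip": 255, "dx": 0, "dy": 0, "dz": -0.8, "wx": 0, "wy": 0, "wz": 0},
    {"grip": 255, "dx": 0, "dy": 0, "dz": -0.4, "wx": 0, "wy": 0, "wz": 0},
    {"grip": 255, "dx": 0, "dy": 0, "dz": 0, "wx": 0, "wy": 0, "wz": 0}
  ]
}}

```text
clock: 19.03
tcp_pos: [0.4956, -0.0065, 0.1217]
tcp_rot: [0.213, 0.195, 0.956, -0.042]
wrist_force: [0.2, 0.5, 0.2]
grip_width: 0.0006
grasp_force: 0.0
```

```bash
python3 - <<'E'
from h import *
s=manip.observe();im=cams.snapshot('scene');C=cam('scene')
t=np.linspace(0,2*np.pi,80)[:,None]
im=cv2.resize(im[130:290,160:350],None,fx=3.5,fy=3.5)
for c in((.6055,-.1805),(.6236,-.0258)):
    p=(proj(C,np.array([*c,.08])+.0545*np.hstack([np.cos(t),np.sin(t),0*t]))-[160,130])*3.5
    cv2.polylines(im,[p.round().astype(int)],True,(255,0,255),1)
cv2.imwrite('pics/end.png',im);print(s['tcp_pos'],s['wrist_force'])
E
```

```text
[ 0.49559847 -0.00649002  0.12169731] [0.2428334  0.5030044  0.15351748]
```

View pics/end.png

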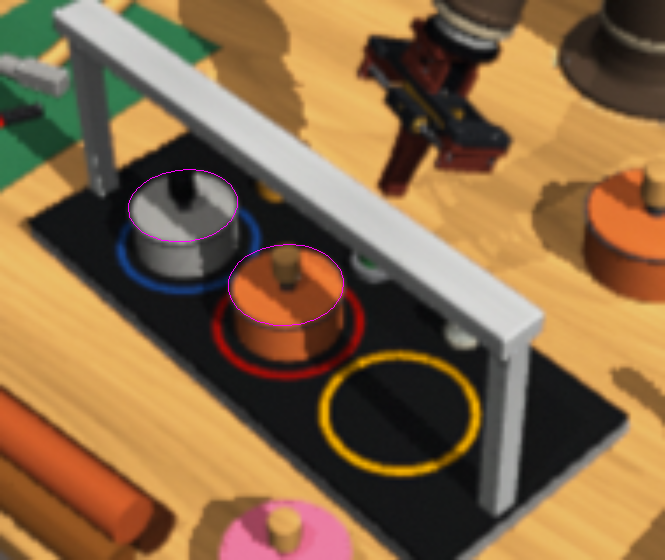

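The wax pot (183,225) is inside blue, the glue pot (287,305) is inside red, and the gripper is clear.

```bash
python3 -c "
from plant import manip
print(manip.hand_in())"
```

```text
the job is handed in; nothing more can be done
None
```

The wax pot is in the blue ring, the glue pot is in the red ring, and the timer button was pressed fully down and released; the job is handed in at about 19 s, and the judge's result was not shown.

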